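Strip a steam cylinder off its stuck mandrel and stand it for lapping

TASK

The small steam cylinder in the wooden tote is stuck on its mandrel. Stand the pair on the vice bed and push the sliding jaw firmly home, without ramming it, so that both jaws hold down the mandrel's foot; then draw the cylinder straight up off the mandrel and set it down upright, without dropping it, wholly on the bare abrasive sheet. Leave the mandrel clamped in the vice and the other things on the bench where they are.

Things in the scene. Friction and masses are not known exactly. Their poses are not given: they have to be found in the camera images.
- mandrel_head (a point): Centre of the mandrel's square head: 16 x 16 mm, standing 26 mm out of the cylinder's top; this point is 13 mm below the head's top and 83 mm above the underside of the foot. z is up along the mandrel; x and y are normal to the faces of the head, which are parallel to the edges of the foot.
- mandrel_foot (a point): Centre of the underside of the mandrel's foot; axes as the head's. The mandrel is one loose bright-steel piece, about 0.42 kg, 96 mm tall: a square foot 58 x 58 x 8 mm, on it a round collar 34 mm across and 10 mm high, a round body 24 mm across with four sprung leaves gripping the cylinder's bore, and the head on top.
- barrel_centre (a point): Centre (half-way up, on the axis) of the cast-iron cylinder: open tube 44 mm outside, 30 mm bore, 52 mm tall, about 0.32 kg; flange 54 mm across, 5 mm thick at its lower end; flat port block on its +x side, 24 mm wide, face 26 mm from the axis. z up. Seated on the mandrel's collar, this point is 39 mm below mandrel_head.
- barrel: The same cylinder; origin at the centre of its lower end. The mandrel's leaves hold it with 10 to 20 N of friction, different each time: more than the mandrel's weight, so an unclamped mandrel comes along. It must rise 78 mm from its seat to clear the head.
- vice_bed (a point): Point on the flat vice bed (25 mm above the bench) in the open gap: stand the foot's centre here. x points along the jaw's slide to the fixed jaw, y along the jaws (bed 90 mm wide), z up. At the start the moving lip is 33 to 37 mm away along -x, the fixed lip 33 to 39 mm along +x. Lips: 8 mm deep, 9.5 mm clear over the bed, tops 15 mm over it. Vice bolted down.
- jaw_stud (a point): Point on the axis of the round steel grip stud, upright on the sliding jaw: 14 mm across, 26 mm tall; this point is 15 mm above the jaw's top (itself 58 mm above the bench). It can be pinched or pushed. Axes as vice_bed; it starts 85 to 89 mm from vice_bed along -x. With the jaw against the foot, the foot's centre is 73 mm from it along +x.
- sheet_centre (a point): Centre of the bare abrasive sheet on the lapping plate, 12 mm above the bench. The bare sheet is 140 mm along x and 160 mm along y, with grey tape beyond it at both y ends; the steel plate under it is 180 x 220 mm, fixed. z up.
- tote_a (a point): Floor of one of the two pockets of the wooden tote, at its centre. The tote is fixed, 79 x 150 mm, 74 mm high, pockets 63 x 63 mm side by side along its y, floor 8 mm above the bench. The pair stands in one of them, the cylinder's top 4 mm above the tote's rim.
- tote_b (a point): Floor of the other pocket, 71 mm from tote_a along the tote's +y.
- blank: Bystander: plain solid steel blank, 42 mm across, 60 mm tall, in the other pocket; origin at the centre of its underside.
- oil: Bystander: oil bottle, 52 mm across, 130 mm tall, on the bench behind the work; origin at the centre of its underside.
- finished: Bystander: finished cylinder on a square 64 mm foot, 87 mm tall, on the bench behind the work; origin at the centre of its underside.
- jaw: The sliding jaw with its stud, axes as vice_bed; slides only along x, drags with 6 N, about 10 N once it pushes the pair, and stays where it is left. Home is 24 to 34 mm from where it starts, as the fixed jaw's plate is packed out by an untold 0 to 6 mm: felt as a hard stop, with the foot under both lips. Push the jaw on there with some 15 to 25 N at the stud; more than 30 N on the foot bruises it.
Mind the look-alikes: they are no part of the job. What is shaped like the part that bears mandrel_head but red or yellow is not meant.

How it is judged:
By the outcome, as a careful person would: the job done as asked, in the order asked, and still so for the second after the job is handed in, with the robot touching nothing.
It also fails if it takes over 67 s, if anything falls off the work surface, if the arm or the gripper's body presses on something with over 40 N, if the wrist force passes 120 N, or if a joint passes its speed limit or range.

ROBOT

A 7-joint arm with a two-finger parallel gripper is mounted at the origin on the work surface. World frame = base frame: x ahead of the robot, y to its left, z up, the work surface at z = 0. Lengths are in m, angles in rad, forces in N, time in s.
With the tool pointing down it reaches from about 0.4 to 0.85 m from the base axis. Payload 10.4 kg.
Tool frame: the origin (TCP) lies between the finger pads; the fingertips stand 17 mm ahead of it and the grasp point (between the pads) lies 2 mm behind it; z points along the fingers, y is the direction in which the jaws open and shut (so a half turn about z gives the same grasp; the last joint's range is limited). The gripper opens to 85 mm and grips with 20 to 120 N. Pads are 22 mm wide; open, the fingers measure 114 mm over their backs; the gripper's body (76 mm by 85 mm) begins 54 mm behind the grasp point. The pads swing forward as they close: fully open they stand 13 mm farther back than shut.
Start: joints at [1.156, 0.332, -0.065, 1.46, 0.022, 1.35, -0.088], TCP at [0.239, -0.578, 0.225] pointing down, gripper open.
Joint ranges: [-2.6, 2.6], [-0.5, 2.12], [-1.47, 1.34], [0.16, 2.42], [-1.27, 4.41], [0.06, 2.06], [-2.6, 2.6]. Speed limits (rad/s): [2.22, 2.22, 2.79, 2.79, 3.14, 3.14, 3.14].

INTERFACE

Orientations are given as a unit quaternion [x, y, z, w].
In Python, from workcell import manip gives the robot as it stands.
- The arm moves only by the tool jog_arm, never from a script. Its argument "steps" is one flat list of numbers, 5 for each row, row after row: the finger opening in m, from 0 to 0.0854, then the shift along the tool's x, y, z in m, then the turn about the tool's z in rad. In form: [gripper, x, y, z, twist, gripper, x, y, z, twist, ...]. A call has exactly 10 rows; each row is the pose to reach, as a shift and turn from the pose commanded when the call began, along the tool's axes at that moment; what a row does not reach only later rows make up. A row lasts 1/10 s, in which the tool goes at most 50 mm and 8.59 degrees, less where a joint would pass 70% of its speed; a pose out of reach is approached as far as the arm can. A call with a gripper value outside its range is refused whole. The fingers move at their own pace and stop on an object; "grip_force" is the grip in N (left out, the last holds). Time passes only in rows, so rows that repeat a pose let the fingers close, or fill a call up. It gives the time, the measured TCP pose, the force and the opening at its end, in the units of the state.
- manip.get_obs(): the state, without advancing time (a new reading comes with each control period).
- manip.camera(name): name is "scene" or "top" or "wrist"; returns (picture, depth): 400x640x3 uint8, red, green, blue; 400x640 float32, m along the optical axis (not along the pixel's ray), 0 where there is no reading.
- manip.calibration(name): a dict with "mtx" (3x3 intrinsics, pixels), "k1" (the pictures are not rectified: a ray, as slopes to the right and down, at radius r is drawn at 1 + k1 r^2 times it, then the intrinsics apply), "world_to_cam" (4x4, takes a point from world to camera coordinates). Camera axes: x right, y down, z forward; pixel columns grow to the right and rows downward; lengths in m; the calibration is good to about 2 mm. A picture is of the moment at which its call begins: read the wrist's pose just before it. calibration takes no time and is no camera call; for the wrist camera it gives the pose at the moment of the call.
- manip.hand_in(): hands the job in, once; it reports no verdict.
The state is a dict: "clock": time; "joint_pos": joint angles; "joint_velocities": joint speeds; "tau": joint torques, N m; "position": TCP position; "ee_rot": TCP orientation; "ft_force": force on the tool from outside, world axes, zero at the start; "torque": the same for the moment, N m; "grip_width": opening from 0.0 (shut) to 1.0 (fully open).
Only numpy, scipy, OpenCV 4.12 (cv2) and the standard library are available. Lean on these libraries where they do the work, as an engineer would, in place of code of your own. Each camera call takes 0.05 s, during which the arm holds its last target.

## Working session

There is one attempt and no reset: what is moved stays moved. The work goes in short steps, Python scripts to look and compute and a tool call to move; the robot and the scene stay as the last step left them, time stands still between calls to the robot, and variables do not carry over. Pictures are saved under pics/ and viewed, and the job is handed in when it is done.

Besides the shell and the picture viewer there is one more tool, called after "Request:" by a JSON object that holds its "fn" and its "kwargs". jog_arm: Moves the arm, as the interface text tells. Its arguments: {"type":"object","properties":{"steps":{"type":"array"},"grip_force":{"type":"number"}},"required":["steps"]}

```bash
mkdir -p pics; ls
cat > h.py <<'E'
import numpy as np, cv2
from workcell import manip
def save(n,im,s=1): cv2.imwrite(f'pics/{n}.png',cv2.resize(im[:,:,::-1],None,fx=s,fy=s,interpolation=cv2.INTER_CUBIC))
def shot(name):
    c=manip.calibration(name); im,d=manip.camera(name); np.savez(f'{name}.npz',im=im,d=d,**{k:np.array(v) for k,v in c.items()}); return im,d,c
def load(name): z=np.load(f'{name}.npz'); return z['im'],z['d'],z
def ray(c,uv):
    K=np.array(c['mtx']);k=float(c['k1']);p=cv2.undistortPoints(np.array(uv,float).reshape(-1,1,2),K,np.array([k,0,0,0.]))[:,0]
    T=np.array(c['world_to_cam']);R=T[:3,:3];o=-R.T@T[:3,3]
    return o,np.c_[p,np.ones(len(p))]@R
def onplane(c,uv,z): o,d=ray(c,uv); return o+d*((z-o[2])/d[:,2])[:,None]
def proj(c,P):
    T=np.array(c['world_to_cam']);rv=cv2.Rodrigues(T[:3,:3])[0]
    return cv2.projectPoints(np.array(P,float).reshape(-1,1,3),rv,T[:3,3],np.array(c['mtx']),np.array([float(c['k1']),0,0,0]))[0][:,0]
def cloud(c,d):
    v,u=np.mgrid[:400,:640]; o,r=ray(c,np.c_[u.ravel(),v.ravel()]); return (o+r*d.reshape(-1,1)).reshape(400,640,3)
E
python3 - <<'E'
from h import *
o=manip.get_obs();print(o)
for n in('scene','top','wrist'):
    im,d,c=shot(n);save(n+'0',im);print(n,c)
E
```

```text
pics
{'clock': 0.0, 'joint_pos': array([ 1.15643916,  0.33282081, -0.06468508,  1.46097013,  0.02158535,
        1.34992745, -0.08851251]), 'joint_velocities': array([ 2.52388949e-04,  1.05930342e-03, -7.88992472e-04,  6.77812015e-04,
       -6.54162291e-04,  2.65418229e-04,  4.19151396e-05]), 'tau': array([-1.69085688e-04, -6.25456166e+01,  4.92401782e-02, -3.91603410e+01,
        1.61472335e-02,  9.92636138e-03,  2.96933899e-05]), 'position': array([ 0.23846765, -0.57727923,  0.22453404]), 'ee_rot': array([ 9.80877601e-01,  1.94624305e-01, -1.68852929e-04, -6.95256134e-04]), 'ft_force': array([ 0.38976677, -0.54028836,  0.6100847 ]), 'torque': array([ 0.03722668, -0.02327007,  0.04594747]), 'grip_width': 1.0020438793375321}
scene {'mtx': array([[520.95766126,   0.        , 323.65178361],
       [  0.        , 520.95766126, 204.73192306],
       [  0.        ,   0.        ,   1.        ]]), 'k1': 0.03809034224643303, 'world_to_cam': array([[-0.50782318,  0.8614377 , -0.00638007,  0.22118213],
       [ 0.46558841,  0.26822111, -0.84337706, -0.23440345],
       [-0.72480553, -0.431256
[... 310 characters left out ...]
([[-0.01313685, -0.99990209, -0.00482107,  0.08622949],
       [-0.99603021,  0.0135102 , -0.08798464,  0.60535133],
       [ 0.08804116,  0.00364609, -0.99611016,  1.02627807],
       [ 0.        ,  0.        ,  0.        ,  1.        ]])}
wrist {'mtx': array([[318.62801729,   0.        , 320.36083956],
       [  0.        , 318.62801729, 196.78658696],
       [  0.        ,   0.        ,   1.        ]]), 'k1': -0.053056590141194696, 'world_to_cam': array([[ 0.38193772, -0.92418672, -0.00157391, -0.62578293],
       [-0.88339639, -0.36557965,  0.29319335, -0.03778034],
       [-0.27154079, -0.11059121, -0.95605187,  0.37930509],
       [ 0.        ,  0.        ,  0.        ,  1.        ]])}
```

View pics/scene0.png

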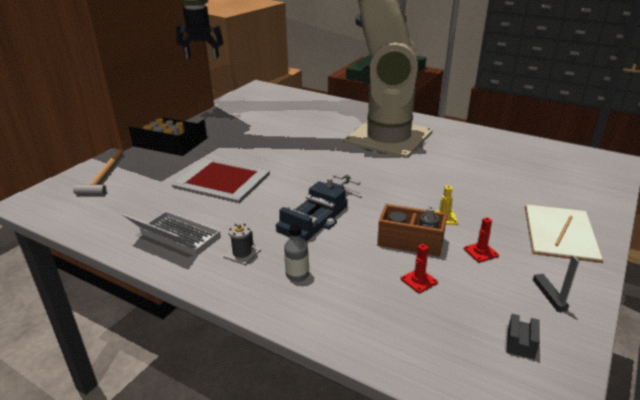

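View pics/top0.png

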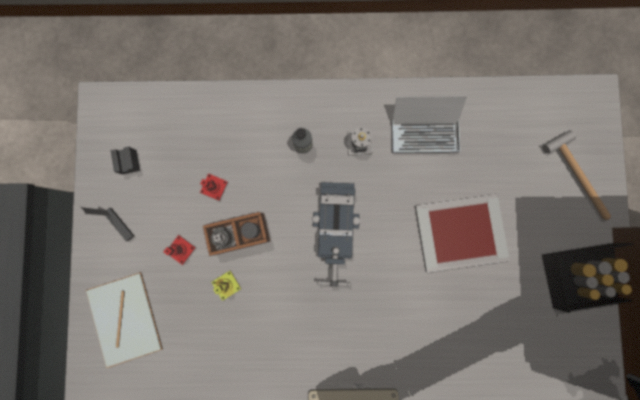

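View pics/wrist0.png

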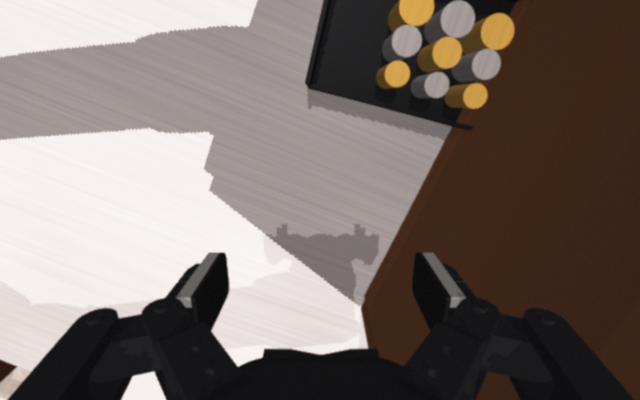

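The top view shows the tote at (236,234), the vice at (336,222), the plate with the red sheet at (463,233), and the red and yellow look-alikes at (213,187), (180,249) and (226,286). I'll enlarge the tote, vice and plate.

Run:
```python
from h import *
t,_,_=load('top');s,_,_=load('scene')
save('tote_top',t[190:310,160:290],6);save('vice_top',t[170:300,290:390],5)
save('tote_sc',s[170:300,360:510],5);save('vice_sc',s[160:250,250:380],6)
```

```text
(no output)
```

View pics/tote_top.png

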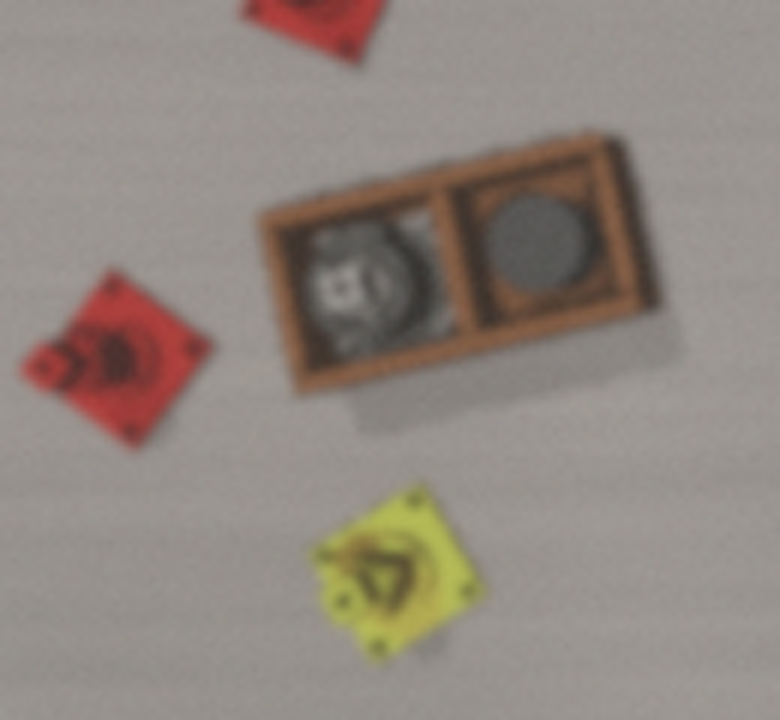

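View pics/vice_top.png

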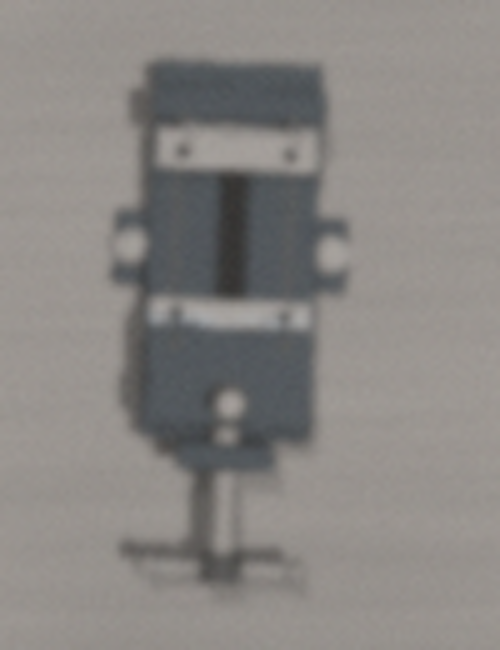

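View pics/tote_sc.png

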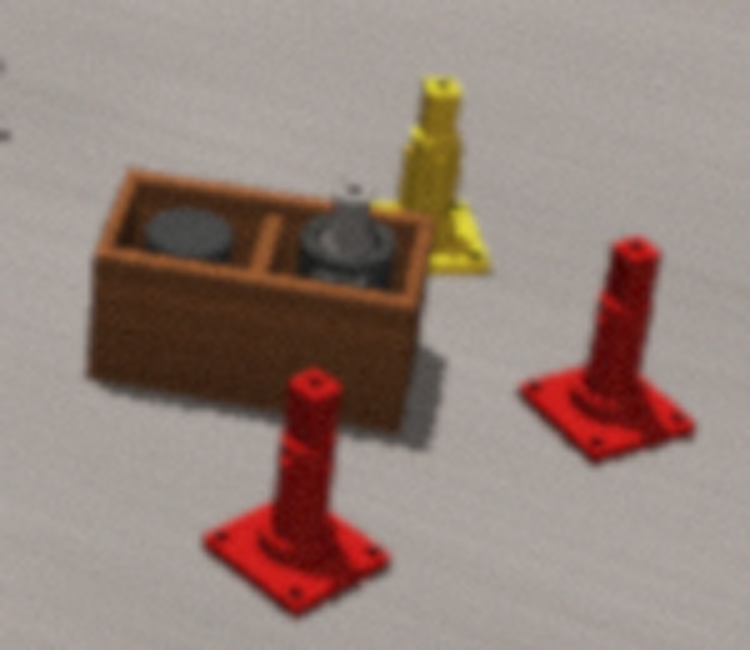

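View pics/vice_sc.png

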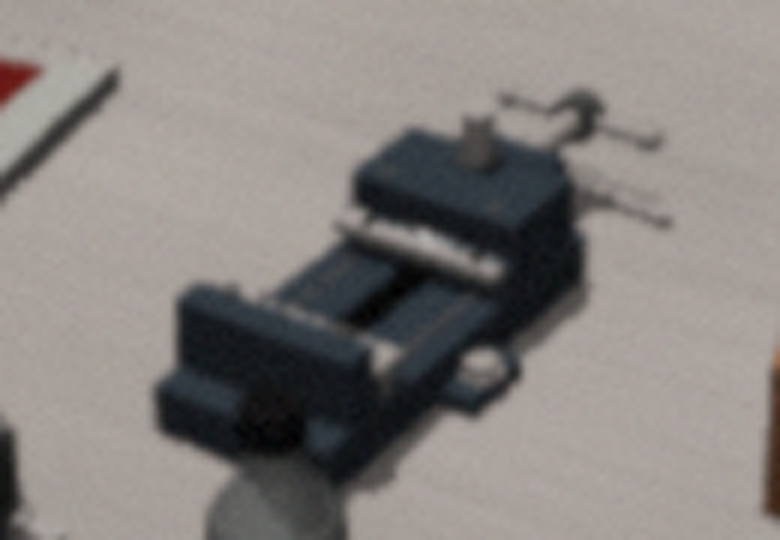

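The pair is at top (217,238) / scene (430,208): a bare steel head stands out of a dark-grey tube in the tote. The other pocket at top (250,231) / scene (398,216) holds the plain disc, which is the blank. The red pieces at top (213,187) and (180,249) and the yellow one at (226,286) have the mandrel's shape but the wrong colour, so they are not meant. The crops confirm this. Next is a coarse triangulation.

Run:
```python
from h import *
np.set_printoptions(precision=4,suppress=True)
t,td,tc=load('top');s,sd,sc=load('scene')
def tri(a,b):
    o1,d1=ray(tc,[a]);o2,d2=ray(sc,[b]);d1=d1[0];d2=d2[0]
    A=np.c_[d1,-d2];x=np.linalg.lstsq(A,o2-o1,rcond=None)[0];p=o1+d1*x[0];q=o2+d2*x[1];return (p+q)/2,np.linalg.norm(p-q)
print('headtop',tri((160+340/6,190+288/6),(360+352/5,170+190/5)))
print('studtop',tri((290+230/5,170+398/5),(250+478/6,160+122/6)))
# lips
for n,uv,z in [('moving lip top edge L/R',[(290+150/5,170+297/5),(290+313/5,170+298/5)],.040),('fixed lip edge',[(290+157/5,170+172/5),(290+316/5,170+170/5)],.040),('slot',[(290+233/5,170+172/5),(290+230/5,170+296/5)],.025),
 ('rim', [(160+262/6,190+215/6),(160+300/6,190+390/6),(160+640/6,190+305/6),(160+598/6,190+135/6)],.074)]:
    print(n,onplane(tc,uv,z))
hsv=cv2.cvtColor(t,cv2.COLOR_RGB2HSV)
m=((hsv[...,1]>130)&((hsv[...,0]<12)|(hsv[...,0]>170))).astype(np.uint8);m[:,:400]=0;m[:,520:]=0
cs=max(cv2.findContours(m,0,1)[0],key=cv2.contourArea);r=cv2.minAreaRect(cs);print(r);b=cv2.boxPoints(r);print(onplane(tc,b,.012),onplane(tc,[r[0]],.012))
for P,u in (('plate',(480,215)),):pass
C=cloud(tc,td)
for n,(u,v) in dict(head=(217,238),sheet=(463,233),bed=(328,215),bench=(280,330),blank=(250,231),jawtop=(336,240),rim=(205,230)).items(): print(n,C[v,u])
```

```text
headtop (array([0.5102, 0.3321, 0.1004]), np.float64(0.0007070611614562351))
studtop (array([0.4764, 0.0413, 0.0744]), np.float64(0.0029042196828044935))
moving lip top edge L/R [[ 0.5285  0.0796  0.04  ]
 [ 0.5269 -0.0052  0.04  ]]
fixed lip edge [[ 0.5937  0.0751  0.04  ]
 [ 0.5936 -0.0081  0.04  ]]
slot [[0.5943 0.0348 0.025 ]
 [0.5287 0.0375 0.025 ]]
rim [[0.541  0.3724 0.074 ]
 [0.4679 0.3556 0.074 ]
 [0.5012 0.2138 0.074 ]
 [0.5727 0.2314 0.074 ]]
((475.326416015625, 234.40753173828125), (41.21920394897461, 30.100461959838867), 79.3803482055664)
[[ 0.5575 -0.286   0.012 ]
 [ 0.5713 -0.3653  0.012 ]
 [ 0.4637 -0.3798  0.012 ]
 [ 0.45   -0.3012  0.012 ]] [[ 0.5103 -0.3331  0.012 ]]
head [0.5101 0.3303 0.1051]
sheet [ 0.5145 -0.3019  0.0085]
bed [0.5663 0.0581 0.0291]
bench [ 0.2655  0.189  -0.0005]
blank [0.5265 0.2572 0.0659]
jawtop [0.5008 0.0391 0.0573]
rim [0.5304 0.3681 0.0768]
```

```bash
cat >> h.py <<'E'
from scipy.spatial.transform import Rotation as Rn
def pose():
    o=manip.get_obs();return np.array(o['position']),Rn.from_quat(o['ee_rot'])
def plan(target,yaw,p=None,R=None):
    """world target TCP, desired yaw of tool x -> tool shift + twist"""
    p0,R0=pose()
    p=p0 if p is None else np.array(p);R=R0 if R is None else R
    x=R.as_matrix()[:,0];y0=np.arctan2(x[1],x[0])
    tw=-(yaw-y0); tw=(tw+np.pi)%(2*np.pi)-np.pi
    return R.inv().apply(np.array(target)-p),tw
np.set_printoptions(precision=4,suppress=True)
E
python3 - <<'E'
from h import *
p,R=pose();c=manip.calibration('wrist');T=np.array(c['world_to_cam']);o=-T[:3,:3].T@T[:3,3]
print('cam in tool',R.inv().apply(o-p),'\n',R.inv().as_matrix()@T[:3,:3].T, R.as_matrix())
E
```

```text
cam in tool [ 0.0752  0.0015 -0.1481] 
 [[ 0.0001 -0.9561 -0.2931]
 [ 1.      0.0001 -0.0003]
 [ 0.0003 -0.2931  0.9561]] [[ 0.9242  0.3819 -0.0005]
 [ 0.3819 -0.9242  0.001 ]
 [-0.0001 -0.0011 -1.    ]]
```

Run:
```python
from h import *
print(plan([.48,-.28,.28],1.0))
```

```text
(array([ 0.3367, -0.1827, -0.0551]), np.float64(-0.6081611227722967))
```

Request:
{"fn": "jog_arm", "kwargs": {"steps": [0.05, 0.042, -0.023, -0.007, -0.08, 0.05, 0.084, -0.046, -0.014, -0.16, 0.05, 0.126, -0.069, -0.021, -0.24, 0.05, 0.168, -0.092, -0.028, -0.32, 0.05, 0.21, -0.115, -0.035, -0.4, 0.05, 0.252, -0.138, -0.042, -0.48, 0.05, 0.294, -0.161, -0.049, -0.56, 0.05, 0.337, -0.183, -0.055, -0.61, 0.05, 0.337, -0.183, -0.055, -0.61, 0.05, 0.337, -0.183, -0.055, -0.61], "grip_force": 60}}

```text
clock: 1.15
position: [0.4808, -0.2788, 0.2802]
ee_rot: [0.877, 0.481, -0.0, -0.0]
ft_force: [-0.5, -0.9, -0.9]
grip_width: 0.586
```

Run:
```python
from h import *
im,d,c=shot('wrist');save('w1',im);np.savez('w1.npz',**np.load('wrist.npz'))
print(pose()[0]);print(manip.get_obs()['grip_width'])
print(plan([.5,.03,.28],1.57))
```

```text
[ 0.4799 -0.2803  0.28  ]
0.5895202005842878
(array([ 0.2722, -0.1503, -0.0001]), np.float64(-0.5686483035534842))
```

View pics/w1.png

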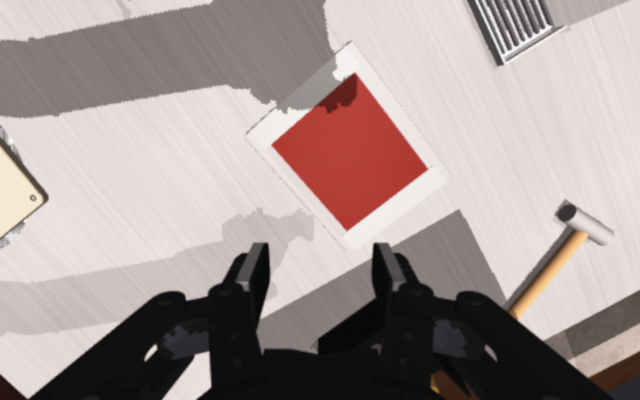

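The red bare sheet is centred near (350,152), with corners at about (272,145), (357,73), (428,170) and (347,231). I'll move on over the vice.

Request:
{"fn": "jog_arm", "kwargs": {"steps": [0.05, 0.039, -0.021, 0, -0.08, 0.05, 0.078, -0.043, 0, -0.16, 0.05, 0.117, -0.064, 0, -0.24, 0.05, 0.156, -0.086, 0, -0.32, 0.05, 0.195, -0.107, 0, -0.4, 0.05, 0.234, -0.129, 0, -0.48, 0.05, 0.272, -0.15, 0, -0.56, 0.05, 0.272, -0.15, 0, -0.57, 0.05, 0.272, -0.15, 0, -0.57, 0.05, 0.272, -0.15, 0, -0.57]}}

```text
clock: 2.2
position: [0.5004, 0.0278, 0.28]
ee_rot: [0.708, 0.706, -0.0, 0.0]
ft_force: [-0.2, -1.3, -0.0]
grip_width: 0.584
```

Run:
```python
from h import *
im,d,c=shot('wrist');save('w2',im);np.savez('w2.npz',**np.load('wrist.npz'))
print(pose()[0]);
print(plan([.46,.28,.28],1.57+.25))
c=np.load('w1.npz');t=c['im'];hsv=cv2.cvtColor(t,cv2.COLOR_RGB2HSV)
m=((hsv[...,1]>120)&((hsv[...,0]<12)|(hsv[...,0]>170))).astype(np.uint8);m[260:]=0
cs=max(cv2.findContours(m,0,1)[0],key=cv2.contourArea);P=onplane(c,cs[:,0],.012)
r=cv2.minAreaRect((P[:,:2]*1000).astype(np.float32));print(r,cv2.boxPoints(r))
print('depth z',cloud(c,c['d'])[150,350])
```

```text
[0.5005 0.0278 0.28  ]
(array([ 0.2521, -0.0413, -0.0001]), np.float64(-0.25255799393091793))
((516.1569213867188, -298.8590087890625), (138.11239624023438, 157.84303283691406), 7.437269687652588) [[ 437.466  -229.5401]
 [ 457.8973 -386.0553]
 [ 594.8478 -368.1779]
 [ 574.4165 -211.6628]]
depth z [ 0.5204 -0.2913  0.0122]
```

View pics/w2.png

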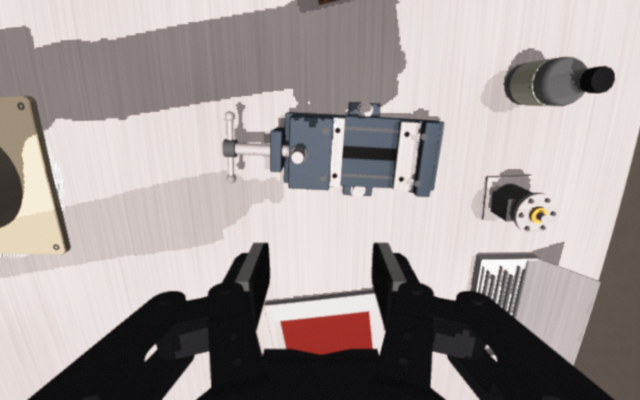

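The sheet centre is (0.516, -0.299) and measures 138×158 mm, which matches. In this view the vice has its stud at (297,156), lips near (338,155) and (405,158), and the slot at (370,153).

Request:
{"fn": "jog_arm", "kwargs": {"steps": [0.05, 0.042, -0.007, 0, -0.05, 0.05, 0.084, -0.014, 0, -0.1, 0.05, 0.126, -0.021, 0, -0.15, 0.05, 0.168, -0.028, 0, -0.2, 0.05, 0.21, -0.035, 0, -0.25, 0.05, 0.252, -0.041, 0, -0.25, 0.05, 0.252, -0.041, 0, -0.25, 0.05, 0.252, -0.041, 0, -0.25, 0.05, 0.252, -0.041, 0, -0.25, 0.05, 0.252, -0.041, 0, -0.25]}}

```text
clock: 3.25
position: [0.4601, 0.2802, 0.2802]
ee_rot: [0.614, 0.789, -0.0, 0.0]
ft_force: [0.1, -0.3, 0.7]
grip_width: 0.587
```

Run:
```python
from h import *
im,d,c=shot('wrist');save('w3',im);np.savez('w3.npz',**np.load('wrist.npz'))
print(pose()[0]);save('w3t',im[60:260,220:440],3.5)
i=np.load('w2.npz')['im'];save('w2v',i[90:210,210:450],3.3)
```

```text
[0.46   0.2805 0.2803]
```

View pics/w3.png

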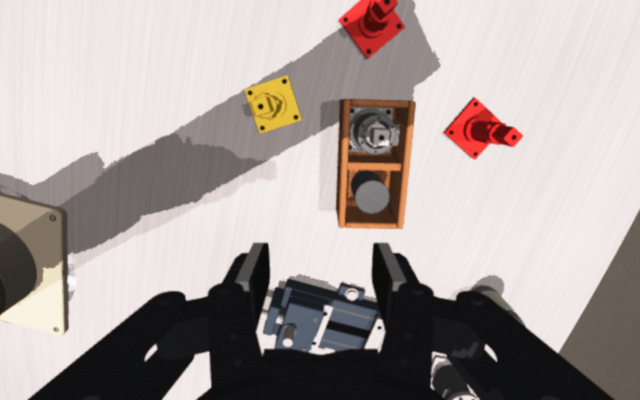

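View pics/w2v.png

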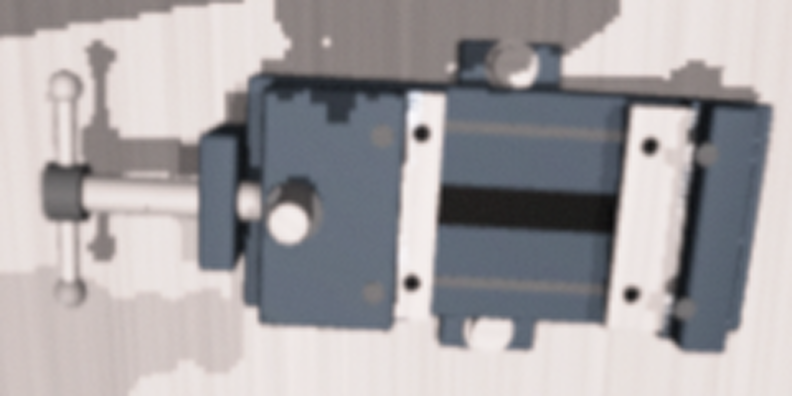

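Run:
```python
from h import *
c=np.load('w2.npz')
f=lambda L:[(210+(a+.5)/3.3-.5,90+(b+.5)/3.3-.5) for a,b in L]
for n,L,z in [('movlip',[(446,95),(432,318)],.04),('fixlip',[(630,105),(608,325)],.04),('slotmid',[(440,205),(615,211)],.025),('bedgrooves',[(445,128),(620,136),(437,283),(607,291)],.025),('studtop',[(289,221)],.084),('screwheads m',[(421,133),(411,283)],.04),('f',[(650,146),(631,294)],.04)]:
    P=onplane(c,f(L),z)[:,:2];print(n,P.tolist())
C=cloud(c,c['d'])
for n,L in dict(mov=(422,200),fix=(640,220),bed=(540,170),stud=(289,221),jaw=(340,200)).items():
    u,v=np.round(f([L])[0]).astype(int);print(n,C[v,u])
```

```text
movlip [[0.5304034836701681, 0.07955104839081482], [0.5265627476696644, -0.0036316015366548576]]
fixlip [[0.5971666183122771, 0.07607921915960134], [0.5942390508259257, -0.006582201781811667]]
slotmid [[0.5299363022883307, 0.03733712970560647], [0.5976685350541662, 0.034955909738104085]]
bedgrooves [[0.5313475263375427, 0.06653028516033124], [0.5977908878223628, 0.06357095283364358], [0.5292753321586573, 0.0065518552731369945], [0.5965320128742272, 0.003180285851276568]]
studtop [[0.4760748793948355, 0.04156029361056408]]
screwheads m [[0.5215458998260589, 0.06604861316591211], [0.5184072986256318, 0.010105937763459028]]
f [[0.6054916735337437, 0.06138849149784525], [0.6022673823431419, 0.005646215937656712]]
mov [0.5228 0.0418 0.0391]
fix [0.6044 0.0343 0.039 ]
bed [0.5676 0.0509 0.0245]
stud [0.4758 0.0411 0.0836]
jaw [0.4927 0.0446 0.057 ]
```

View pics/w3t.png

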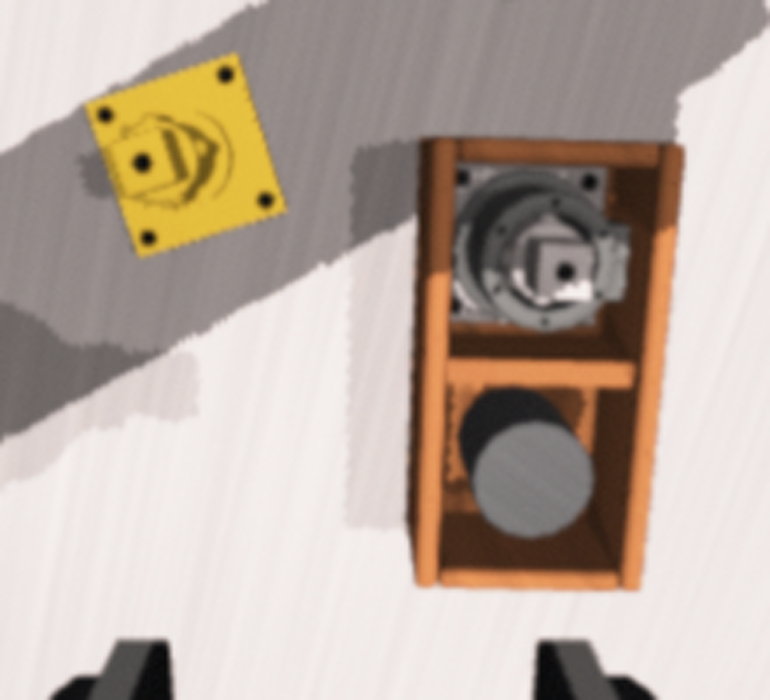

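Run:
```python
from h import *
c=np.load('w3.npz');save('w3h',c['im'][95:165,335:415],8)
f=lambda L:[(220+(a+.5)/3.5-.5,60+(b+.5)/3.5-.5) for a,b in L]
print(onplane(c,f([(566,270)]),.104), onplane(c,f([(428,140),(683,147),(638,588),(418,585)]),.074))
C=cloud(c,c['d'])
for n,L in dict(head=(566,262),rim=(540,152),barrel=(500,260)).items():
    u,v=np.round(f([L])[0]).astype(int);print(n,C[v,u])
```

```text
[[0.5113 0.3316 0.104 ]] [[0.4651 0.3571 0.074 ]
 [0.5415 0.3747 0.074 ]
 [0.574  0.2325 0.074 ]
 [0.5003 0.2152 0.074 ]]
head [0.5103 0.3342 0.103 ]
rim [0.4995 0.3623 0.0728]
barrel [0.4955 0.3276 0.0774]
```

View pics/w3h.png

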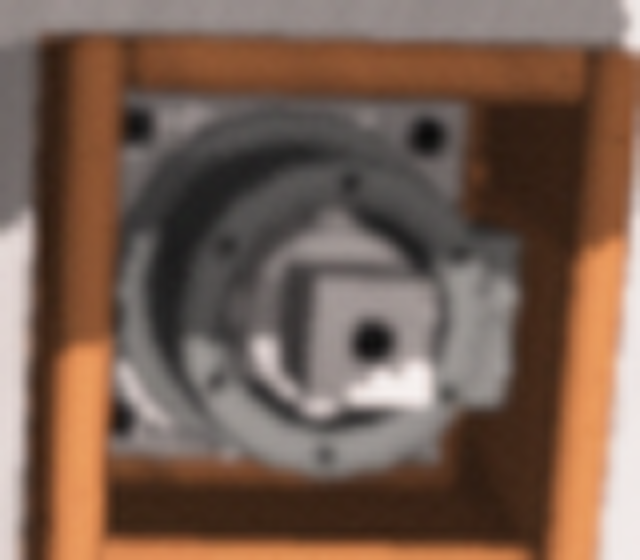

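Run:
```python
from h import *
c=np.load('w3.npz')
f=lambda L:[(335+(a+.5)/8-.5,95+(b+.5)/8-.5) for a,b in L]
for n,L,z in [('headtop',[(318,270),(435,275)],.104),('head right',[(435,275),(437,408)],.104),('foot top',[(125,95),(468,100)],.016),('foot left',[(125,95),(110,445)],.016),('port top',[(520,235),(500,408)],.06),('hole',[(373,342)],.104)]:
    P=onplane(c,f(L),z)[:,:2];d=P[-1]-P[0];print(n,P.tolist(),np.degrees(np.arctan2(d[1],d[0])))
yaw=np.pi/2+.23
print(plan([.511,.332,.14],yaw),plan([.511,.332,.099],yaw))
```

```text
headtop [[0.5019084317144699, 0.3379358878111193], [0.5163516573521023, 0.34101745566971187]] 12.043889435416672
head right [[0.5163516573521023, 0.34101745566971187], [0.5216466956896364, 0.32514435941368103]] -71.55203723449642
foot top [[0.4808798131975695, 0.3525940544094614], [0.5332190254156458, 0.3653129034198906]] 13.658582719596534
foot left [[0.4808798131975695, 0.3525940544094614], [0.4933467833087607, 0.2990580765928971]] -76.89110893684403
port top [[0.5364015451729072, 0.34797126353205976], [0.5412281706439411, 0.32383417606964343]] -78.69187529988245
hole [[0.5112563311766071, 0.3310833810846224]] 0.0
(array([0.0374, 0.0621, 0.1402]), np.float64(0.018118206063281406)) (array([0.0375, 0.0621, 0.1812]), np.float64(0.018118206063281406))
```

Request:
{"fn": "jog_arm", "kwargs": {"steps": [0.05, 0.015, 0.025, 0.03, 0.01, 0.05, 0.03, 0.05, 0.06, 0.018, 0.05, 0.0375, 0.062, 0.1, 0.018, 0.05, 0.0375, 0.062, 0.13, 0.018, 0.05, 0.0375, 0.062, 0.13, 0.018, 0.05, 0.0375, 0.062, 0.13, 0.018, 0.05, 0.0375, 0.062, 0.13, 0.018, 0.05, 0.0375, 0.062, 0.13, 0.018, 0.05, 0.0375, 0.062, 0.13, 0.018, 0.05, 0.0375, 0.062, 0.13, 0.018]}}

```text
clock: 4.3
position: [0.5102, 0.3338, 0.1511]
ee_rot: [0.62, 0.784, 0.0, 0.0]
ft_force: [-0.0, -0.5, 0.2]
grip_width: 0.587
```

Run:
```python
from h import *
im,d,c=shot('wrist');save('w4',im);np.savez('w4.npz',**np.load('wrist.npz'));save('w4h',im[200:350,230:410],4)
print(pose()[0]);
```

```text
[0.5101 0.3338 0.1508]
```

View pics/w4.png

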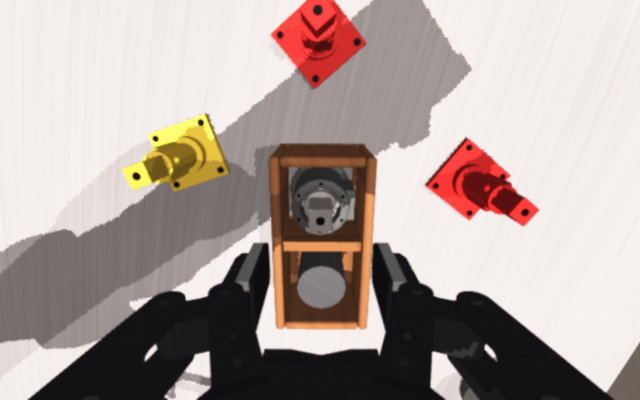

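View pics/w4h.png

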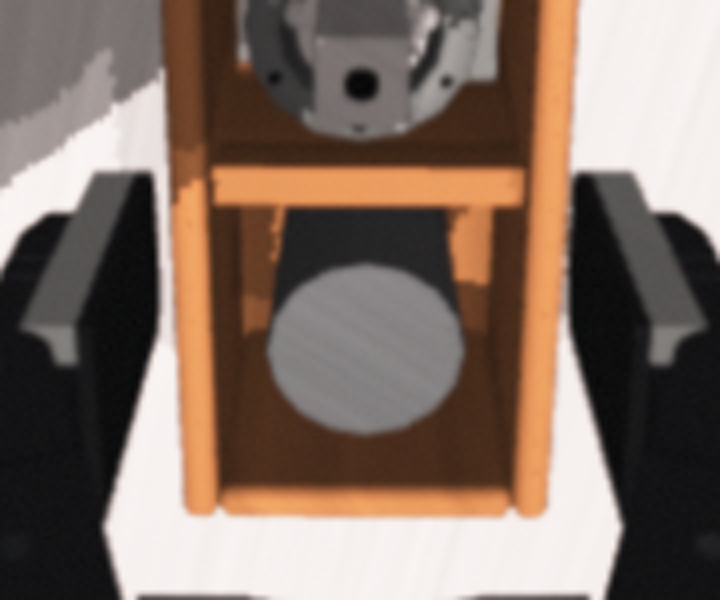

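```bash
cat >> h.py <<'E'
def tri2(c1,a,c2,b):
    o1,d1=ray(c1,[a]);o2,d2=ray(c2,[b]);d1=d1[0];d2=d2[0]
    x=np.linalg.lstsq(np.c_[d1,-d2],o2-o1,rcond=None)[0];p=o1+d1*x[0];q=o2+d2*x[1];return (p+q)/2,np.linalg.norm(p-q)
E
python3 - <<'E'
from h import *
c=np.load('w3.npz');e=np.load('w4.npz')
a=(335+373/8-.44,95+342/8-.44);b=(230+362/4-.4,200+84/4-.4)
print(tri2(c,a,e,b),onplane(e,[b],.104))
P=onplane(e,[b],.104)[0]
print(plan([P[0],P[1],.099],np.pi/2+.232))
E
```

```text
(array([0.5114, 0.331 , 0.1035]), np.float64(3.2890333669243384e-05)) [[0.5113 0.3312 0.104 ]]
(array([-0.0028,  0.0005,  0.0518]), np.float64(0.0008864362176899121))
```

The head top triangulates to (0.511, 0.331, 0.1035), as expected. I'll descend and grip it.

Request:
{"fn": "jog_arm", "kwargs": {"steps": [0.05, -0.0025, 0.0005, 0.02, 0, 0.05, -0.0025, 0.0005, 0.04, 0, 0.05, -0.0025, 0.0005, 0.052, 0, 0.05, -0.0025, 0.0005, 0.052, 0, 0.0, -0.0025, 0.0005, 0.052, 0, 0.0, -0.0025, 0.0005, 0.052, 0, 0.0, -0.0025, 0.0005, 0.052, 0, 0.0, -0.0025, 0.0005, 0.052, 0, 0.0, -0.0025, 0.0005, 0.052, 0, 0.0, -0.0025, 0.0005, 0.052, 0], "grip_force": 80}}

```text
clock: 5.35
position: [0.5111, 0.3315, 0.0984]
ee_rot: [0.62, 0.784, 0.0, 0.0]
ft_force: [-0.3, 0.1, 0.3]
grip_width: -0.001
```

Run:
```python
from h import *
o=manip.get_obs();print(o['position'],o['ft_force'],o['torque'],o['grip_width'])
```

```text
[0.5111 0.3315 0.0984] [-0.3266  0.0768  0.3286] [-0.0049  0.0066 -0.0187] -0.0013746500003130842
```

The fingers shut fully without meeting the head, so I'll look before anything else.

Run:
```python
from h import *
im,d,c=shot('wrist');save('w5',im);np.savez('w5.npz',**np.load('wrist.npz'))
im,d,c=shot('scene');save('s5',im[130:290,340:520],4)
```

```text
(no output)
```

View pics/w5.png

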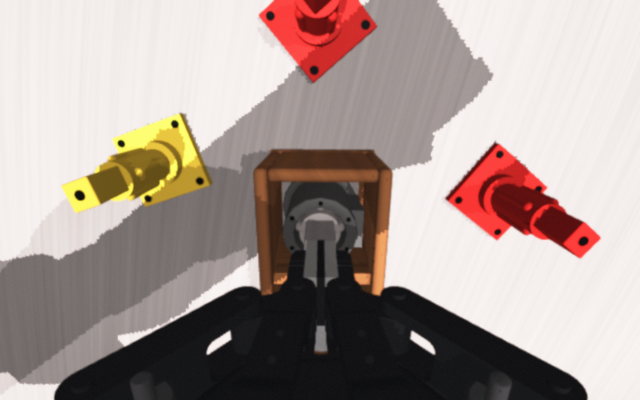

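View pics/s5.png

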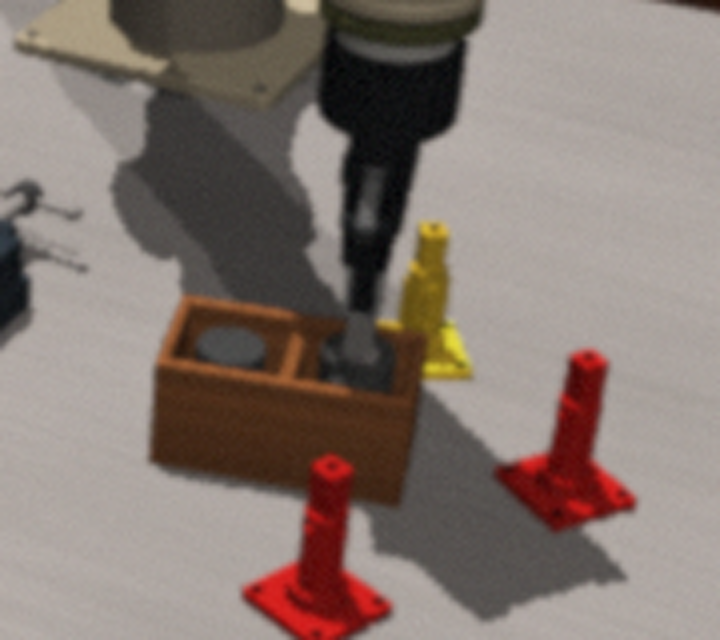

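Run:
```python
from h import *
c=np.load('w5.npz');p,R=pose()
print('head',proj(c,[[.511,.331,.104],[.511,.331,.078]]),'tcp',proj(c,[p, p+R.apply([0,0,.017]),p+R.apply([.011,0,.017])]))
save('w5h',c['im'][160:300,240:400],5)
C=cloud(c,c['d']);o=np.array([C[v,u] for u,v in [(310,265),(345,265),(320,230),(322,345),(300,300),(320,245)]]);print(o)
print(R.inv().apply(o-p))
```

```text
head [[318.7822 254.8359]
 [318.9919 233.7293]] tcp [[319.1299 248.9322]
 [319.2412 235.4099]
 [319.2218 217.1255]]
[[0.5053 0.3402 0.1327]
 [0.5206 0.3395 0.125 ]
 [0.5096 0.3393 0.0924]
 [0.5334 0.2451 0.0675]
 [0.5027 0.3406 0.1575]
 [0.5093 0.3407 0.1132]]
[[ 0.0099 -0.0035 -0.0343]
 [ 0.0056  0.0112 -0.0266]
 [ 0.008   0.0004  0.006 ]
 [-0.0892  0.0018  0.0308]
 [ 0.0108 -0.006  -0.0591]
 [ 0.0094  0.0005 -0.0149]]
```

View pics/w5h.png

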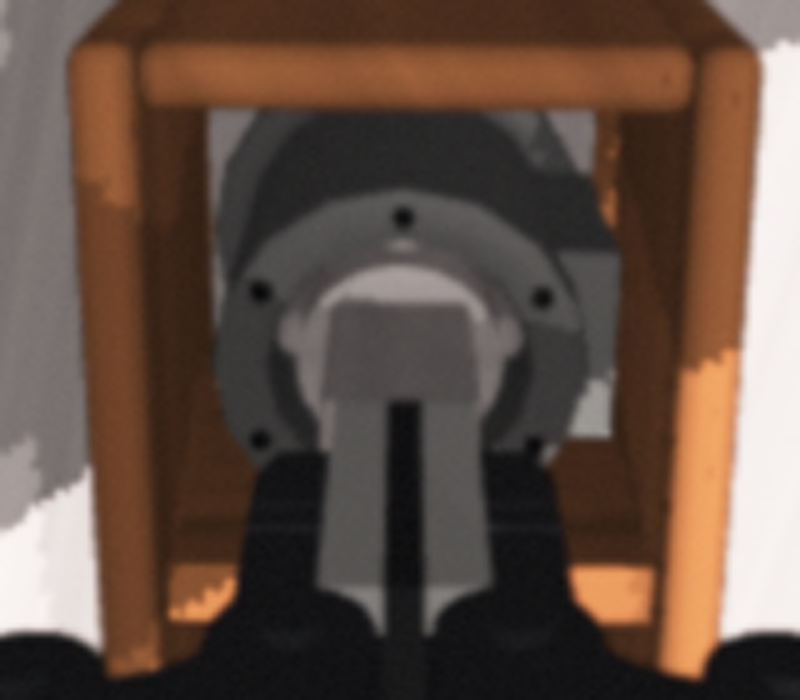

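Run:
```python
from h import *
c=np.load('w5.npz');p,R=pose()
C=cloud(c,c['d'])
for u in (311,320,332):
  for v in range(225,285,4): print(u,v,R.inv().apply(C[v,u]-p), C[v,u,2])
```

```text
311 225 [ 0.0081 -0.0045  0.0127] 0.0856443106630233
311 229 [ 0.0074 -0.0043  0.0086] 0.08975189075973056
311 233 [ 0.0074 -0.0042  0.0034] 0.09492461726679902
311 237 [ 0.008  -0.004  -0.0029] 0.10120253270724744
311 241 [ 0.0098 -0.0038 -0.0116] 0.10990618150162795
311 245 [ 0.0097 -0.0036 -0.0157] 0.11399288097780186
311 249 [ 0.0092 -0.0036 -0.0188] 0.11709808070769415
311 253 [ 0.0098 -0.0034 -0.0238] 0.12214242142009597
311 257 [ 0.0099 -0.0033 -0.0276] 0.12598453852245778
311 261 [ 0.0099 -0.0032 -0.0311] 0.12943021215020944
311 265 [ 0.0734  0.0006 -0.1482] 0.24655071848726862
311 269 [ 0.01   -0.003  -0.0378] 0.13612083654541676
311 273 [ 0.0098 -0.003  -0.0405] 0.1388008863253023
311 277 [ 0.0096 -0.0029 -0.043 ] 0.1413566783995896
311 281 [ 0.0105 -0.0028 -0.0472] 0.14550513341674964
320 225 [0.0078 0.0004 0.0132] 0.08510768782942646
320 229 [ 0.0734  0.0006 -0.1482] 0.24655071848726862
320 233 [0.0076 0.0004 0.003 ] 0.09538336676428924
320 237 [ 0.0074  0.0005 -0.0016] 0.09998180851321398
320 241 [ 0.0095  0.0005 -0.0108] 0.1091190290012446
320 245 [ 0.0094  0.0005 -0.01
[... 608 characters left out ...]
03
332 233 [0.0077 0.0066 0.0028] 0.09557661746459267
332 237 [ 0.0074  0.0065 -0.0016] 0.0999657242744596
332 241 [ 0.0101  0.0061 -0.0121] 0.11047952547047127
332 245 [ 0.0101  0.0059 -0.0165] 0.11485398362268257
332 249 [ 0.0101  0.0058 -0.0205] 0.11887495822180891
332 253 [ 0.0099  0.0057 -0.0239] 0.12225572215579479
332 257 [ 0.0098  0.0055 -0.0273] 0.12568442703734228
332 261 [ 0.0095  0.0054 -0.0303] 0.12868111890319617
332 265 [ 0.0097  0.0053 -0.034 ] 0.13236797461085953
332 269 [ 0.0097  0.0052 -0.0371] 0.13545001707339716
332 273 [ 0.0093  0.0051 -0.0395] 0.13787780905715566
332 277 [ 0.0096  0.005  -0.043 ] 0.14137165144740582
332 281 [ 0.01    0.0049 -0.0464] 0.14477208599091962
```

Measured in this frame, the closed fingertips end about 10 mm behind the TCP origin (world z ≈ 0.109, just above the head top) instead of 17 mm ahead of it. I'll check this in the earlier open-finger picture too.

Run:
```python
from h import *
c=np.load('w4.npz');C=cloud(c,c['d'])
# pose at w4
p=np.array([.5101,.3338,.1508]);_,R=pose()
for u,v in [(262,246),(264,250),(260,255),(255,265),(378,246),(385,255),(390,265),(262,270)]: print(u,v,R.inv().apply(C[v,u]-p))
c=np.load('w5.npz');s=np.load('scene.npz')
T=R.as_matrix();q,_=pose()
print('scene proj of tool pts',proj(s,[q+R.apply([0,0,z]) for z in (.017,0,-.010,-.03)]))
save('s5z',s['im'][170:240,400:460],10)
```

```text
262 246 [ 0.0095 -0.0259 -0.0165]
264 250 [ 0.0095 -0.0243 -0.0206]
260 255 [ 0.0097 -0.0251 -0.0258]
255 265 [ 0.0093 -0.0258 -0.0337]
378 246 [ 0.0091  0.0272 -0.0157]
385 255 [ 0.0099  0.0283 -0.0261]
390 265 [ 0.0096  0.0288 -0.0342]
262 270 [ 0.0039 -0.0242 -0.0282]
scene proj of tool pts [[429.3298 214.9456]
 [430.0834 208.8337]
 [430.5326 205.1951]
 [431.4444 197.8192]]
```

View pics/s5z.png

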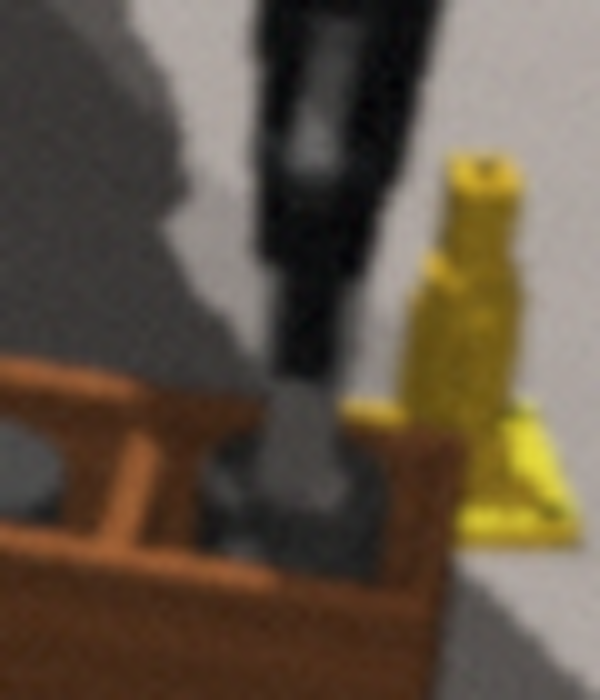

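The scene picture agrees that the fingers stop at the head's top. So the fingertips really sit about 9 mm behind the reported TCP, and I'll use that offset. I'll open, go down about 24 mm and grip.

Request:
{"fn": "jog_arm", "kwargs": {"steps": [0.045, 0, 0, 0, 0, 0.045, 0, 0, 0, 0, 0.045, 0, 0, 0, 0, 0.045, 0, 0, 0.012, 0, 0.045, 0, 0, 0.024, 0, 0.0, 0, 0, 0.024, 0, 0.0, 0, 0, 0.024, 0, 0.0, 0, 0, 0.024, 0, 0.0, 0, 0, 0.024, 0, 0.0, 0, 0, 0.024, 0], "grip_force": 80}}

```text
clock: 6.45
position: [0.5107, 0.3313, 0.0739]
ee_rot: [0.62, 0.785, -0.0, -0.0]
ft_force: [0.2, 0.8, -4.9]
grip_width: 0.168
```

Run:
```python
from h import *
o=manip.get_obs();print(o['position'],o['ft_force'],o['torque'],o['grip_width']*85.4)
```

```text
[0.5107 0.3313 0.0739] [ 0.1924  0.8165 -4.8574] [ 0.1412  0.1122 -0.0094] 14.337443948523072
```

Request:
{"fn": "jog_arm", "kwargs": {"steps": [0.0, 0, 0, -0.005, 0, 0.0, 0, 0, -0.015, 0, 0.0, 0, 0, -0.03, 0, 0.0, 0, 0, -0.045, 0, 0.0, 0, 0, -0.06, 0, 0.0, 0, 0, -0.075, 0, 0.0, 0, 0, -0.09, 0, 0.0, 0, 0, -0.1, 0, 0.0, 0, 0, -0.1, 0, 0.0, 0, 0, -0.1, 0]}}

```text
clock: 7.45
position: [0.5109, 0.3313, 0.174]
ee_rot: [0.62, 0.784, -0.0, 0.0]
ft_force: [-0.1, -0.3, -6.8]
grip_width: 0.169
```

Run:
```python
from h import *
o=manip.get_obs();print(o['position'],o['ft_force'],o['torque'],o['grip_width']*85.4)
im,d,c=shot('wrist');np.savez('w6.npz',**np.load('wrist.npz'));save('w6',im)
im,d,c=shot('scene');save('s6',im[130:290,340:520],4)
print(plan([.56,.036,.2],np.pi/2-.046))
```

```text
[0.5109 0.3313 0.174 ] [-0.0849 -0.3182 -6.8218] [-0.0429 -0.0176  0.0216] 14.426360707882408
(array([-0.2985, -0.0202, -0.0264]), np.float64(0.2789536986689751))
```

View pics/w6.png

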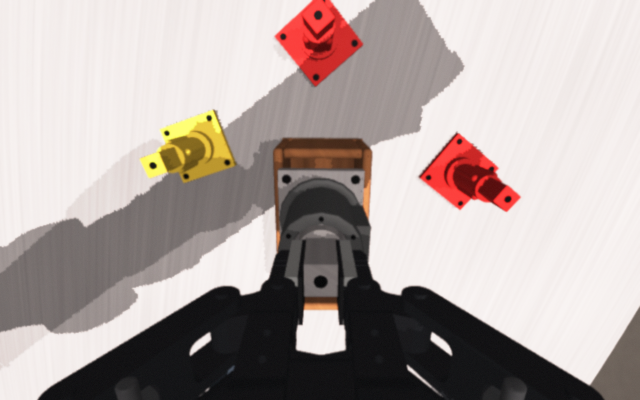

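View pics/s6.png

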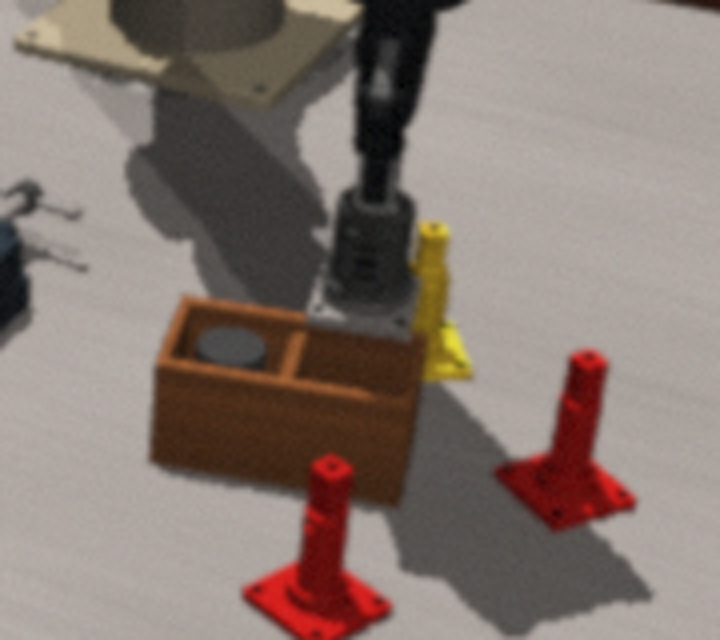

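The pair has been lifted cleanly and weighs about 7 N. I'll work out the held offset and the move to the vice.

Run:
```python
from h import *
c=np.load('w6.npz');save('w6h',c['im'][160:300,250:390],5)
p,R=pose();P=onplane(c,[(320,281.5)],.2035)[0];h=R.inv().apply(P-p);print(P,h)
f=onplane(c,[(279,170),(363,169),(274,0)],.114);print(f,np.degrees(np.arctan2(f[1,1]-f[0,1],f[1,0]-f[0,0])),np.degrees(np.arctan2(*R.as_matrix()[[1,0],1])))
yaw=np.pi/2-.046
tx=np.array([np.cos(yaw),np.sin(yaw)]);ty=np.array([np.sin(yaw),-np.cos(yaw)])
tgt=np.array([.563,.0365])-h[0]*tx-h[1]*ty
print(tgt,plan([*tgt,.174],yaw))
```

```text
[0.5115 0.3308 0.2035] [-0.0006  0.0007 -0.0301]
[[0.4781 0.3526 0.114 ]
 [0.5324 0.3662 0.114 ]
 [0.455  0.4518 0.114 ]] 14.053313270164175 13.347223349362212
[0.5623 0.0371] (array([-0.298 , -0.0176, -0.0004]), np.float64(0.2789536986689751))
```

View pics/w6h.png

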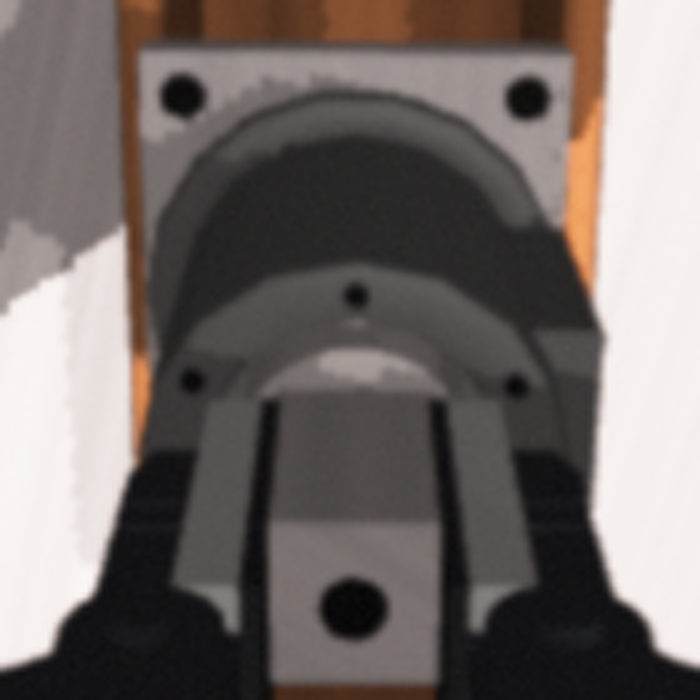

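Request:
{"fn": "jog_arm", "kwargs": {"steps": [0.0, -0.02, -0.001, 0, 0.02, 0.0, -0.055, -0.003, 0, 0.06, 0.0, -0.095, -0.005, 0, 0.1, 0.0, -0.135, -0.008, 0, 0.15, 0.0, -0.175, -0.01, 0, 0.2, 0.0, -0.215, -0.013, 0, 0.24, 0.0, -0.255, -0.015, 0, 0.27, 0.0, -0.285, -0.017, 0, 0.279, 0.0, -0.298, -0.0176, 0, 0.279, 0.0, -0.298, -0.0176, 0, 0.279]}}

```text
clock: 8.55
position: [0.5627, 0.0349, 0.1735]
ee_rot: [0.724, 0.689, -0.001, -0.0]
ft_force: [0.7, -0.1, -6.9]
grip_width: 0.171
```

Run:
```python
from h import *
o=manip.get_obs();print(o['position'],o['ft_force'],o['grip_width']*85.4)
im,d,c=shot('wrist');np.savez('w7.npz',**np.load('wrist.npz'));save('w7',im[80:360,180:460],2.8)
print(plan([.5623,.0371,.092],np.pi/2-.046))
```

```text
[0.5627 0.0349 0.1735] [ 0.6679 -0.1402 -6.9466] 14.643136148678526
(array([-0.0002, -0.    ,  0.0817]), np.float64(-0.0010009624730678013))
```

View pics/w7.png

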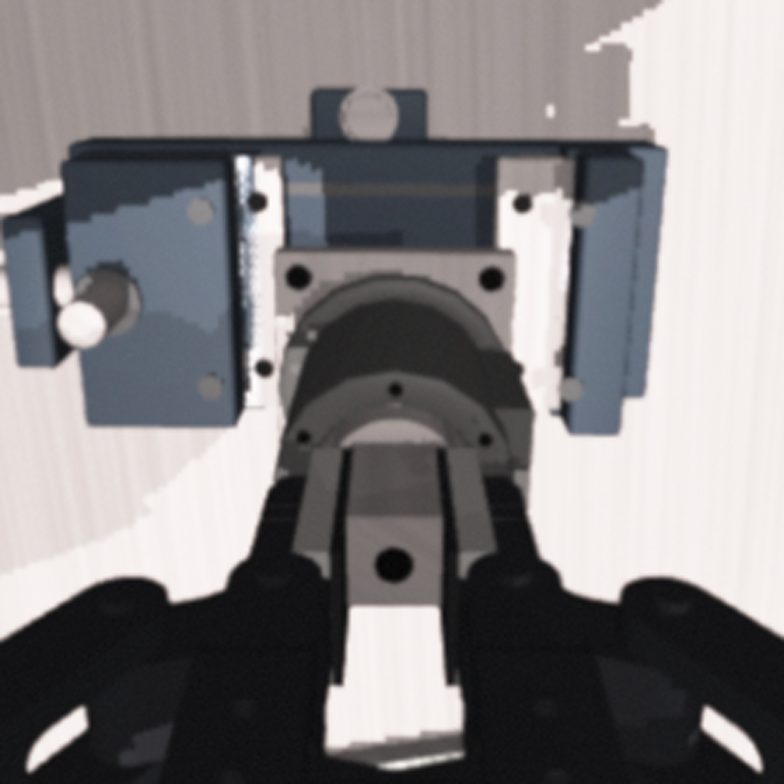

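Run:
```python
from h import *
c=np.load('w7.npz')
f=lambda L:[(180+a/2.8-.3,80+b/2.8-.3) for a,b in L]
for n,L,z in [('mov',[(284,160),(277,345)],.04),('fix',[(497,160),(511,300)],.04),('screw m',[(257,202),(264,369)],.04),('screw f',[(522,203),(541,375)],.04),('stud',[(84,325)],.084),('bedsides',[(400,143)],.025),('head',[(394,565)],.203)]:
    print(n,onplane(c,f(L),z)[:,:2].tolist())
C=cloud(c,c['d'])
```

```text
mov [[0.5312387280951419, 0.07862299621377877], [0.5237593008709289, 0.017995847986900057]]
fix [[0.5978081799877398, 0.07533194978208008], [0.6016268794676017, 0.029691648225823958]]
screw m [[0.5215657639329955, 0.06588990861039291], [0.5186466130262356, 0.009763749723297618]]
screw f [[0.6055021931923956, 0.06142659671046171], [0.6114351623382764, 0.0030663711083253054]]
stud [[0.47689731927539586, 0.04063832393182151]]
bedsides [[0.5677580982620202, 0.08062987008763314]]
head [[0.5637109936533932, 0.03437754576810807]]
```

Request:
{"fn": "jog_arm", "kwargs": {"steps": [0.0, 0, 0, 0.01, 0, 0.0, 0, 0, 0.025, 0, 0.0, 0, 0, 0.04, 0, 0.0, 0, 0, 0.055, 0, 0.0, 0, 0, 0.067, 0, 0.0, 0, 0, 0.074, 0, 0.0, 0, 0, 0.078, 0, 0.0, 0, 0, 0.08, 0, 0.0, 0, 0, 0.08, 0, 0.0, 0, 0, 0.08, 0]}}

```text
clock: 9.6
position: [0.5631, 0.0375, 0.0948]
ee_rot: [0.723, 0.691, 0.0, 0.0]
ft_force: [0.5, 0.2, -7.0]
grip_width: 0.169
```

Run:
```python
from h import *
o=manip.get_obs();print(o['position'],o['ft_force'],o['torque'],o['grip_width']*85.4)
im,d,c=shot('wrist');np.savez('w8.npz',**np.load('wrist.npz'));save('w8',im[80:360,180:460],2.8)
im,d,c=shot('scene');save('s8',im[120:260,240:390],5)
```

```text
[0.5631 0.0375 0.0948] [ 0.5283  0.1734 -7.0275] [-0.0582  0.0365  0.0142] 14.422826264358713
```

View pics/w8.png

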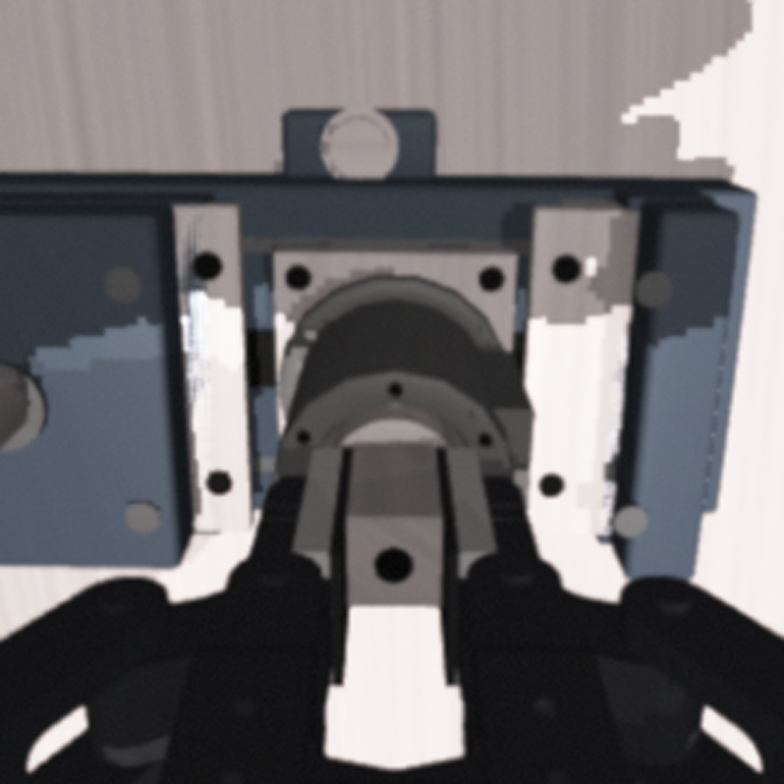

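View pics/s8.png

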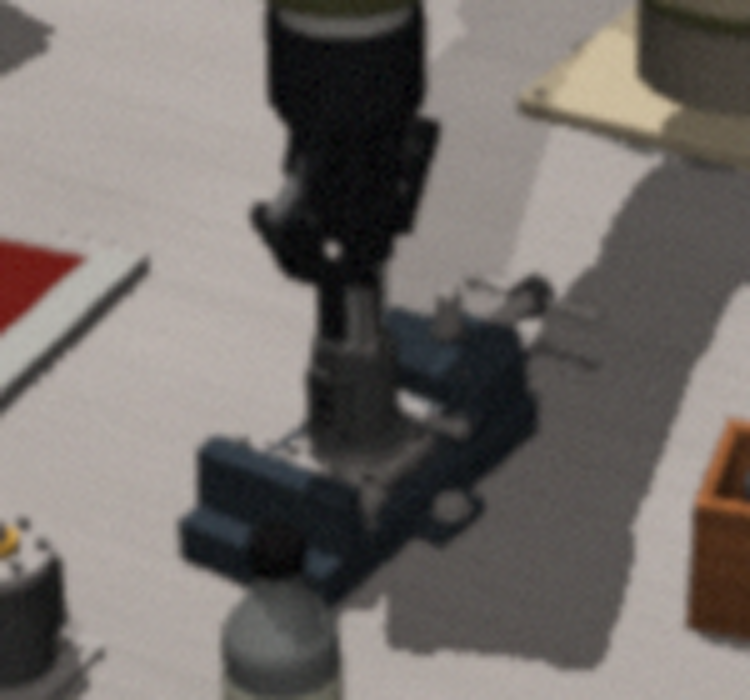

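Foot sits between the lips, about 4 mm above the bed. Lower to contact.

Request:
{"fn": "jog_arm", "kwargs": {"steps": [0.0, 0, 0, 0.001, 0, 0.0, 0, 0, 0.0015, 0, 0.0, 0, 0, 0.002, 0, 0.0, 0, 0, 0.0025, 0, 0.0, 0, 0, 0.003, 0, 0.0, 0, 0, 0.0033, 0, 0.0, 0, 0, 0.0036, 0, 0.0, 0, 0, 0.0039, 0, 0.0, 0, 0, 0.004, 0, 0.0, 0, 0, 0.004, 0]}}

```text
clock: 10.7
position: [0.5628, 0.0375, 0.0909]
ee_rot: [0.723, 0.691, 0.0, 0.0]
ft_force: [-4.8, -0.3, 5.1]
grip_width: 0.167
```

Contact with the bed: the force went from -7 to +5 N. Release and rise.

Request:
{"fn": "jog_arm", "kwargs": {"steps": [0.045, 0, 0, 0, 0, 0.045, 0, 0, 0, 0, 0.045, 0, 0, 0, 0, 0.045, 0, 0, 0, 0, 0.045, 0, 0, -0.01, 0, 0.045, 0, 0, -0.03, 0, 0.045, 0, 0, -0.06, 0, 0.045, 0, 0, -0.09, 0, 0.045, 0, 0, -0.11, 0, 0.045, 0, 0, -0.11, 0]}}

```text
clock: 11.7
position: [0.5643, 0.038, 0.2041]
ee_rot: [0.723, 0.691, 0.002, 0.002]
ft_force: [-1.2, -0.1, 0.2]
grip_width: 0.531
```

Run:
```python
from h import *
o=manip.get_obs();print(o['position'],o['ft_force'],o['torque'],o['grip_width']*85.4)
im,d,c=shot('wrist');np.savez('w9.npz',**np.load('wrist.npz'));save('w9',im[60:340,180:460],2.8)
print(plan([.444,.042,.2],-.046),plan([.444,.042,.2],np.pi-.046))
```

```text
[0.5643 0.038  0.2041] [-1.2331 -0.1273  0.1786] [ 0.0306 -0.0051 -0.01  ] 45.35654665779006
(array([-0.0012, -0.1196,  0.0017]), np.float64(1.5708188151316573)) (array([-0.0012, -0.1196,  0.0017]), np.float64(-1.5707738384581362))
```

View pics/w9.png

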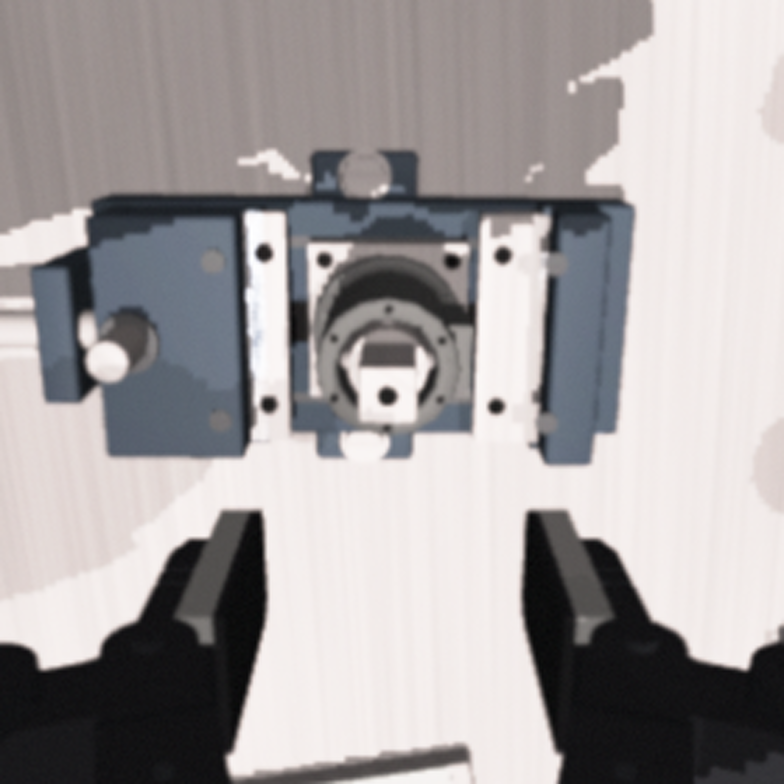

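The pair stands upright between the lips, with the port toward the fixed jaw. I'll swing the tool a quarter turn and move behind the stud with the fingers shut.

Request:
{"fn": "jog_arm", "kwargs": {"steps": [0.0, 0, -0.01, 0, 0.149, 0.0, 0, -0.02, 0, 0.298, 0.0, 0, -0.035, 0, 0.447, 0.0, 0, -0.05, 0, 0.596, 0.0, 0, -0.065, 0, 0.745, 0.0, -0.0005, -0.08, 0, 0.894, 0.0, -0.0005, -0.09, 0, 1.043, 0.0, -0.001, -0.1, 0, 1.192, 0.0, -0.001, -0.11, 0, 1.341, 0.0, -0.001, -0.12, 0, 1.49]}}

```text
clock: 12.75
position: [0.4418, 0.0419, 0.1995]
ee_rot: [1.0, 0.014, -0.001, 0.0]
ft_force: [-0.8, -0.6, 0.0]
grip_width: 0.003
```

Run:
```python
from h import *
o=manip.get_obs();print(o['position'],o['joint_pos'],o['grip_width']*85.4)
a=np.load('w2.npz');b=np.load('w9.npz')
print(tri2(a,(210+289.5/3.3-.5,90+221.5/3.3-.5),b,(180+110/2.8-.3,60+360/2.8-.3)))
print(plan([.4440,.0420,.12],-.046))
```

```text
[0.4418 0.0419 0.1995] [ 0.4526 -0.0226 -0.6319  1.9182 -0.0143  1.2429 -1.7168] 0.24250572027024286
(array([0.4759, 0.0407, 0.0806]), np.float64(0.000536329689984649))
(array([ 0.0023, -0.    ,  0.0795]), np.float64(0.07460923919166973))
```

Run:
```python
from h import *
b=np.load('w9.npz');C=cloud(b,b['d'])
for x,y in [(57,330),(50,380),(57,290),(20,325),(170,300),(130,250),(110,360),(88,330),(72,330),(75,300)]:
    u,v=int(180+x/2.8),int(60+y/2.8);print((x,y),C[v,u])
```

```text
(57, 330) [0.4494 0.0453 0.0525]
(50, 380) [0.4435 0.0272 0.0522]
(57, 290) [0.4513 0.0589 0.052 ]
(20, 325) [0.4338 0.0455 0.0457]
(170, 300) [0.4906 0.0539 0.0561]
(130, 250) [0.4799 0.0718 0.0578]
(110, 360) [0.4771 0.0416 0.0839]
(88, 330) [0.4579 0.0433 0.046 ]
(72, 330) [0.4538 0.0447 0.051 ]
(75, 300) [0.4556 0.0542 0.0493]
```

Request:
{"fn": "jog_arm", "kwargs": {"steps": [0.0, 0.002, -0.0008, 0.02, 0.075, 0.0, 0.002, -0.0008, 0.05, 0.075, 0.0, 0.002, -0.0008, 0.08, 0.075, 0.0, 0.002, -0.0008, 0.105, 0.075, 0.0, 0.002, -0.0008, 0.12, 0.075, 0.0, 0.002, -0.0008, 0.13, 0.075, 0.0, 0.002, -0.0008, 0.137, 0.075, 0.0, 0.002, -0.0008, 0.141, 0.075, 0.0, 0.002, -0.0008, 0.1425, 0.075, 0.0, 0.002, -0.0008, 0.1425, 0.075]}}

```text
clock: 13.75
position: [0.445, 0.0429, 0.0581]
ee_rot: [1.0, -0.02, 0.0, 0.0]
ft_force: [0.2, 0.1, -0.7]
grip_width: 0.005
```

Run:
```python
from h import *
o=manip.get_obs();print(o['position'],o['ee_rot'],o['ft_force'])
im,d,c=shot('wrist');np.savez('w10.npz',**np.load('wrist.npz'));save('w10',im)
im,d,c=shot('scene');save('s10',im[120:260,240:390],5)
```

```text
[0.445  0.0429 0.0581] [ 0.9998 -0.0201  0.0003  0.    ] [ 0.2455  0.06   -0.6747]
```

View pics/w10.png

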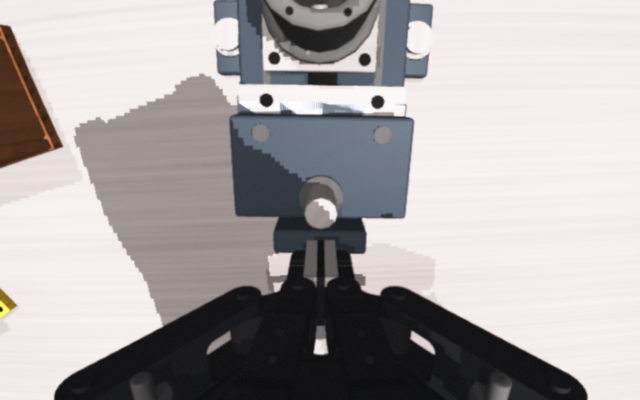

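View pics/s10.png

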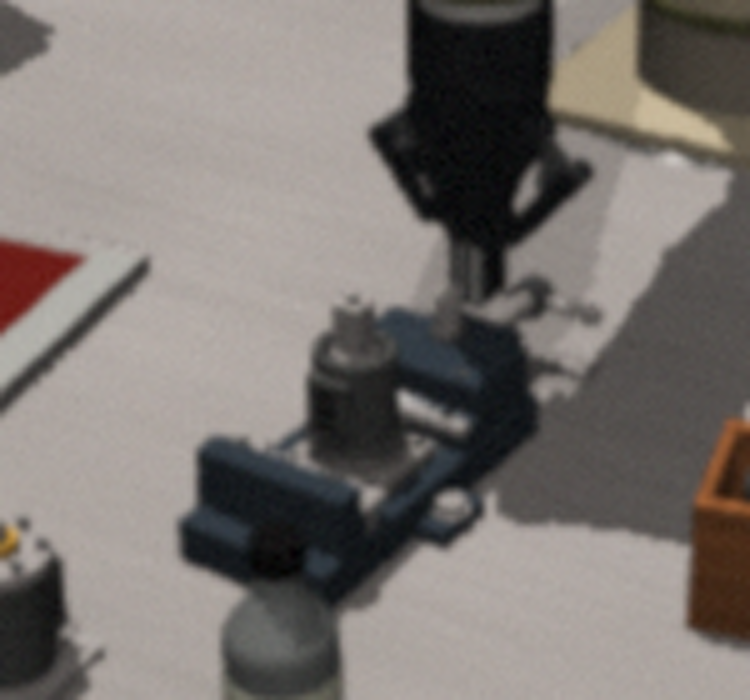

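Request:
{"fn": "jog_arm", "kwargs": {"steps": [0.0, 0.004, 0, 0, 0, 0.0, 0.008, 0, 0, 0, 0.0, 0.011, 0, 0, 0, 0.0, 0.013, 0, 0, 0, 0.0, 0.015, 0, 0, 0, 0.0, 0.017, 0, 0, 0, 0.0, 0.019, 0, 0, 0, 0.0, 0.021, 0, 0, 0, 0.0, 0.023, 0, 0, 0, 0.0, 0.025, 0, 0, 0]}}

```text
clock: 14.85
position: [0.4686, 0.0417, 0.0575]
ee_rot: [1.0, -0.02, -0.001, 0.0]
ft_force: [-5.9, -0.4, 5.2]
grip_width: -0.005
```

Request:
{"fn": "jog_arm", "kwargs": {"steps": [0.0, 0.0012, 0, 0, 0, 0.0, 0.0024, 0, 0, 0, 0.0, 0.0036, 0, 0, 0, 0.0, 0.0048, 0, 0, 0, 0.0, 0.006, 0, 0, 0, 0.0, 0.0072, 0, 0, 0, 0.0, 0.0084, 0, 0, 0, 0.0, 0.0096, 0, 0, 0, 0.0, 0.011, 0, 0, 0, 0.0, 0.012, 0, 0, 0]}}

```text
clock: 15.85
position: [0.4797, 0.0412, 0.0572]
ee_rot: [1.0, -0.02, -0.002, 0.0]
ft_force: [-9.8, -1.0, 6.7]
grip_width: 0.003
```

Run:
```python
from h import *
o=manip.get_obs();print(o['position'],o['ft_force'],o['torque'])
im,d,c=shot('wrist');np.savez('w11.npz',**np.load('wrist.npz'));save('w11',im[0:300,160:480],2.4)
```

```text
[0.4797 0.0412 0.0572] [-9.8458 -0.9627  6.6977] [-0.1276  2.0759 -0.0004]
```

View pics/w11.png

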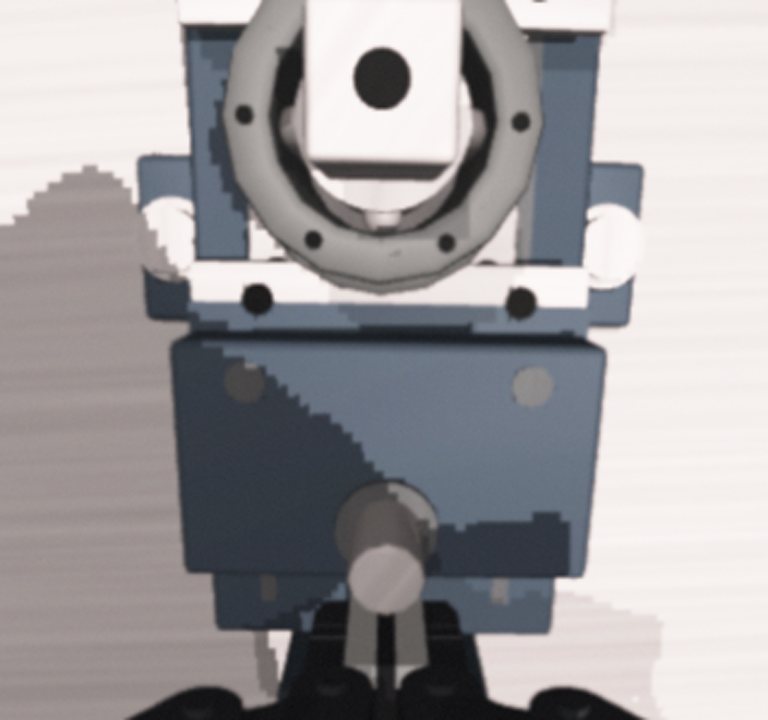

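It's now pushing the pair at 10 N. I'll continue at 5 mm/s.

Request:
{"fn": "jog_arm", "kwargs": {"steps": [0.0, 0.0004, 0, 0, 0, 0.0, 0.0008, 0, 0, 0, 0.0, 0.0012, 0, 0, 0, 0.0, 0.0016, 0, 0, 0, 0.0, 0.002, 0, 0, 0, 0.0, 0.0024, 0, 0, 0, 0.0, 0.0028, 0, 0, 0, 0.0, 0.0032, 0, 0, 0, 0.0, 0.0036, 0, 0, 0, 0.0, 0.004, 0, 0, 0]}}

```text
clock: 16.9
position: [0.4835, 0.041, 0.0572]
ee_rot: [1.0, -0.02, -0.003, 0.001]
ft_force: [-12.4, -1.3, 9.1]
grip_width: -0.001
```

Request:
{"fn": "jog_arm", "kwargs": {"steps": [0.0, 0.0003, 0, 0, 0, 0.0, 0.0006, 0, 0, 0, 0.0, 0.0009, 0, 0, 0, 0.0, 0.0012, 0, 0, 0, 0.0, 0.0015, 0, 0, 0, 0.0, 0.0018, 0, 0, 0, 0.0, 0.0021, 0, 0, 0, 0.0, 0.0024, 0, 0, 0, 0.0, 0.0027, 0, 0, 0, 0.0, 0.003, 0, 0, 0]}}

```text
clock: 17.9
position: [0.4836, 0.041, 0.0566]
ee_rot: [1.0, -0.02, -0.006, 0.001]
ft_force: [-26.1, -1.2, 19.4]
grip_width: 0.0
```

Run:
```python
from h import *
o=manip.get_obs();print(o['position'],o['ft_force'],o['torque'])
```

```text
[0.4836 0.041  0.0566] [-26.1376  -1.1772  19.4356] [-0.1131  5.3265 -0.0614]
```

Hard stop: no advance in the last call, and the force rose to 26 N at the stud (about 16–20 N on the foot after drag). I'll back off slowly and look.

Request:
{"fn": "jog_arm", "kwargs": {"steps": [0.0, -0.001, 0, 0, 0, 0.0, -0.002, 0, 0, 0, 0.0, -0.003, 0, 0, 0, 0.0, -0.005, 0, 0, 0, 0.0, -0.01, 0, -0.002, 0, 0.0, -0.018, 0, -0.02, 0, 0.0, -0.018, 0, -0.06, 0, 0.03, -0.018, 0, -0.1, 0, 0.06, -0.01, 0, -0.14, 0, 0.06, 0.0, 0, -0.16, 0]}}

```text
clock: 18.9
position: [0.49, 0.0414, 0.2219]
ee_rot: [1.0, -0.02, 0.003, 0.0]
ft_force: [1.1, 0.4, 0.0]
grip_width: 0.51
```

Run:
```python
from h import *
o=manip.get_obs();print(o['position'],o['ft_force'],o['joint_pos'])
im,d,c=shot('wrist');np.savez('w12.npz',**np.load('wrist.npz'));save('w12',im[0:280,180:460],2.8)
im,d,c=shot('scene');np.savez('s12.npz',**np.load('scene.npz'));save('s12',im[140:260,240:390],5)
im,d,c=shot('top');np.savez('t12.npz',**np.load('top.npz'));save('t12',im[170:300,290:390],5)
```

```text
[0.49   0.0414 0.2219] [1.0881 0.3634 0.0138] [ 0.4408  0.0784 -0.6421  1.7837  0.0507  1.2901 -1.8245]
```

View pics/w12.png

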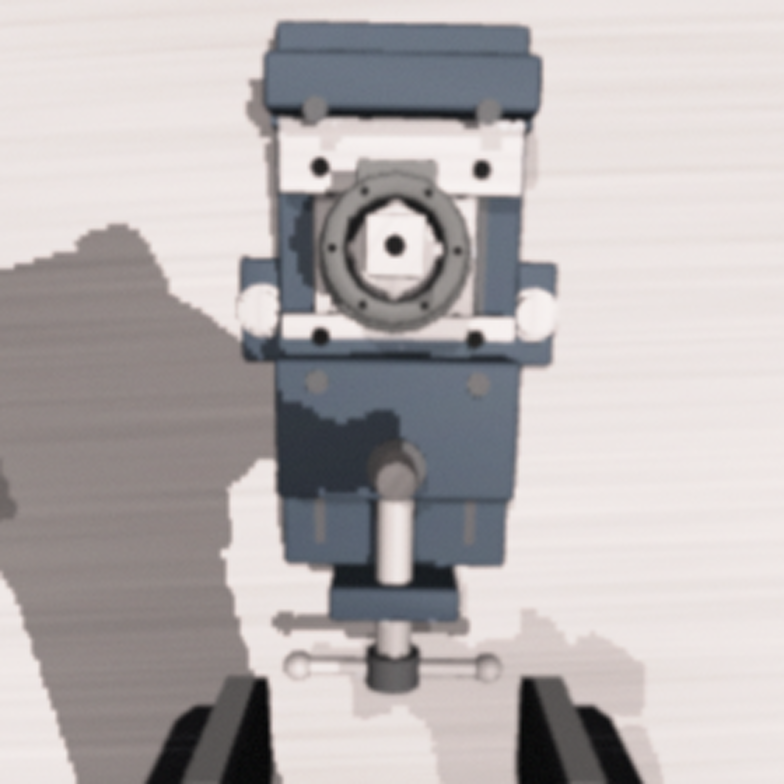

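View pics/s12.png

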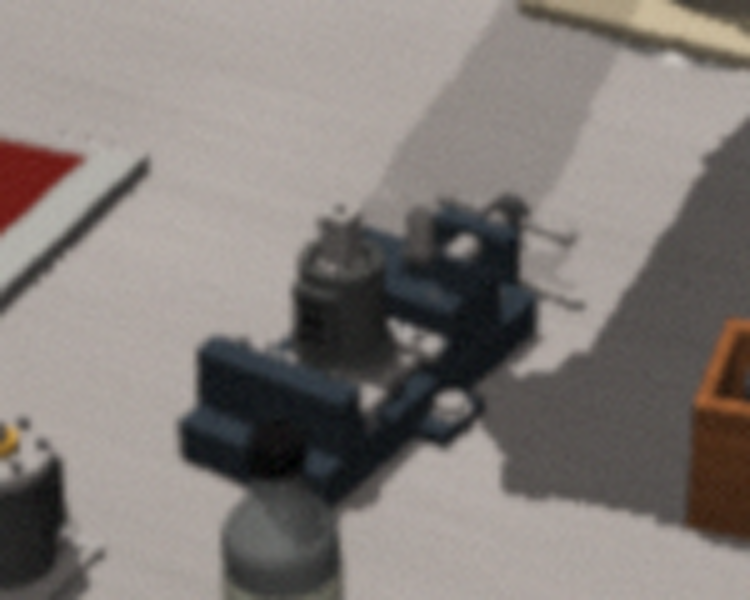

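Run:
```python
from h import *
c=np.load('w12.npz')
f=lambda L:[(180+(a+.5)/2.8-.5,(b+.5)/2.8-.5) for a,b in L]
for n,L,z in [('fixlip',[(282,190),(522,196)],.04),('movlip',[(283,315),(515,320)],.04),('stud',[(397,476)],.084),('head',[(395,245)],.121),('barreltop circle pts',[(321,247),(469,252),(397,330)],.095),('port',[(357,165),(436,165)],.095)]:
    print(n,onplane(c,f(L),z)[:,:2].tolist())
im=c['im'];C=cloud(c,c['d']);u,v=np.round(f([(390,232)])[0]).astype(int);print('headz',C[v,u]);u,v=np.round(f([(340,290)])[0]).astype(int);print('barrelz',C[v,u])
s=np.load('s12.npz'); print('head scene expected',proj(s,[[.5645,.037,.121]]))
```

```text
fixlip [[0.5983997765497387, 0.07479741455489519], [0.593122156391693, -0.008602743495582037]]
movlip [[0.5560390402757881, 0.07746903072167341], [0.5509647653814259, -0.005920536728320679]]
stud [[0.5046102396727541, 0.038595178698151836]]
head [[0.5750834254283875, 0.0365109502778594]]
barreltop circle pts [[0.57648841657719, 0.05820118485872952], [0.573341780779735, 0.014728430183820963], [0.5516881687356628, 0.03679846878836005]]
port [[0.5986789944665991, 0.0464847046629667], [0.5977750958829812, 0.02376280878088509]]
headz [0.5781 0.0377 0.1213]
barrelz [0.5642 0.0534 0.0938]
head scene expected [[309.7092 178.8997]]
```

Lip gap is 42.2 mm, i.e. 58 - 2×8, so both lips are fully over the foot; the head is at (0.575, 0.0365). Before gripping the barrel, I'll check the body clearance over the head given the fingertip offset.

Run:
```python
from h import *
T0=None
for n in ('w5','w11','w12'):
    c=np.load(n+'.npz');C=cloud(c,c['d'])
    # tool frame from camera: fixed extrinsic
    Rt=np.array([[0,-.9561,-.2931],[1,0,0],[0,-.2931,.9561]]);o=np.array([.0752,.0015,-.1481])
    T=c['world_to_cam'];print(n)
    for u,v in [(320,360),(320,370),(320,380),(320,395),(300,360),(340,360),(280,370),(360,370),(260,390),(270,300),(250,300),(235,350)]:
        if c['d'][v,u]==0: print(u,v,'none');continue
        q=T[:3,:3]@C[v,u]+T[:3,3];print((u,v),Rt@q+o)
```

```text
w5
(320, 360) [ 0.011   0.0014 -0.0828]
(320, 370) [ 0.0113  0.0014 -0.0863]
(320, 380) [ 0.0117  0.0014 -0.0897]
(320, 395) [ 0.0117  0.0014 -0.0939]
(300, 360) [ 0.0128 -0.0036 -0.0846]
(340, 360) [ 0.0121  0.0065 -0.0839]
(280, 370) [ 0.0179 -0.0075 -0.0928]
(360, 370) [ 0.0173  0.0104 -0.0922]
(260, 390) [ 0.0191 -0.0108 -0.0991]
(270, 300) [ 0.0076 -0.0163 -0.052 ]
(250, 300) [ 0.0124 -0.0216 -0.0589]
(235, 350) [-0.0057 -0.0275 -0.0617]
w11
(320, 360) [ 0.0113  0.0014 -0.0831]
(320, 370) [ 0.0114  0.0014 -0.0865]
(320, 380) [ 0.0115  0.0014 -0.0895]
(320, 395) [ 0.0116  0.0014 -0.0937]
(300, 360) [ 0.0135 -0.0036 -0.0854]
(340, 360) [ 0.0111  0.0066 -0.0829]
(280, 370) [ 0.0174 -0.0076 -0.0923]
(360, 370) [ 0.0174  0.0104 -0.0923]
(260, 390) [ 0.0201 -0.0106 -0.0999]
(270, 300) [ 0.0072 -0.0164 -0.0514]
(250, 300) [ 0.0133 -0.0213 -0.0601]
(235, 350) [-0.0062 -0.0277 -0.0611]
w12
(320, 360) [ 0.0112  0.0014 -0.083 ]
(320, 370) [ 0.0114  0.0014 -0.0865]
(320, 380) [ 0.0111  0.0014 -0.0891]
(320, 395) [ 0.0111  0.0014 -0.0933]
(300, 360) [ 0.0119 -0.0037 -0.0837]
(340, 360) [ 0.0111  0.0066 -0.0829]
(280, 370) [ 0.0111 -0.0085 -0.0862]
(360, 370) [ 0.0116  0.0113 -0.0867]
(260, 390) [ 0.0199 -0.0106 -0.0998]
(270, 300) [-0.0075 -0.0202 -0.0305]
(250, 300) [ 0.0122 -0.0217 -0.0586]
(235, 350) [ 0.0176 -0.0191 -0.0865]
```

Run:
```python
from h import *
s=np.load('s12.npz');save('s12g',s['im'][20:230,200:460],3)
p,R=pose();print(p,[proj(s,[p+R.apply([0,0,z])])[0].tolist() for z in (.017,0,-.01,-.03,-.056,-.083,-.12)])
```

```text
[0.4897 0.0412 0.2192] [[326.3452278744558, 137.9150510715465], [326.33172944954464, 131.60401885025453], [326.32371202439424, 127.8485853657263], [326.3075023616211, 120.2398655972994], [326.2860732006919, 110.1481501718229], [326.2633799674837, 99.41986640739337], [326.23152551899005, 84.28830285721934]]
```

View pics/s12g.png

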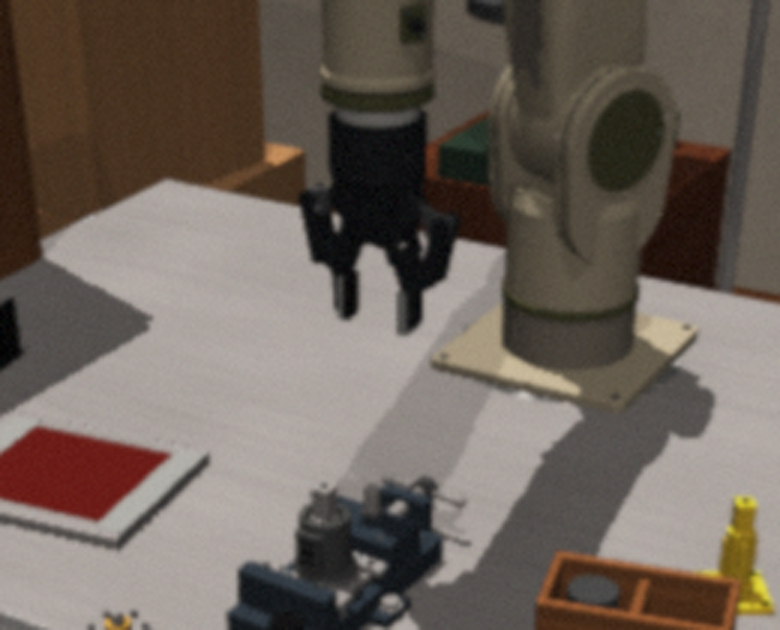

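Body underside is at tool z ≈ -0.08, consistent with the whole frame being shifted. With TCP z = 0.054 the tips are at about 0.066 and the body about 10 mm above the head.

Run:
```python
from h import *
p,R=pose();print(p,R.as_quat());print(plan([.5748,.0366,.15],-.044),plan([.5748,.0366,.054],-.044))
```

```text
[0.4897 0.0412 0.2192] [ 0.9998 -0.0202  0.0016 -0.    ]
(array([0.085 , 0.0012, 0.0694]), np.float64(0.0035669406029086304)) (array([0.0847, 0.0012, 0.1654]), np.float64(0.0035669406029086304))
```

Request:
{"fn": "jog_arm", "kwargs": {"steps": [0.062, 0.03, 0.0005, 0, 0, 0.062, 0.06, 0.001, 0, 0.003, 0.062, 0.08, 0.0012, 0.01, 0.003, 0.062, 0.085, 0.0012, 0.03, 0.003, 0.062, 0.085, 0.0012, 0.05, 0.003, 0.062, 0.085, 0.0012, 0.07, 0.003, 0.062, 0.085, 0.0012, 0.08, 0.003, 0.062, 0.085, 0.0012, 0.083, 0.003, 0.062, 0.085, 0.0012, 0.083, 0.003, 0.062, 0.085, 0.0012, 0.083, 0.003]}}

```text
clock: 20.05
position: [0.574, 0.0366, 0.1357]
ee_rot: [1.0, -0.022, 0.001, -0.0]
ft_force: [0.8, 0.7, -0.1]
grip_width: 0.727
```

Run:
```python
from h import *
im,d,c=shot('wrist');np.savez('w13.npz',**np.load('wrist.npz'));save('w13',im)
p,R=pose();print(p,R.as_quat());print(plan([.5748,.0366,.054],-.044))
print('head',proj(c,[[.575,.0365,.1213]]),onplane(c,[(320,250)],.1213))
```

```text
[0.5741 0.0366 0.1358] [ 0.9998 -0.0216  0.0008  0.    ]
(array([ 0.0006, -0.    ,  0.0818]), np.float64(0.0008173897479282211))
head [[318.3336 239.5443]] [[0.5685 0.0359 0.1213]]
```

View pics/w13.png

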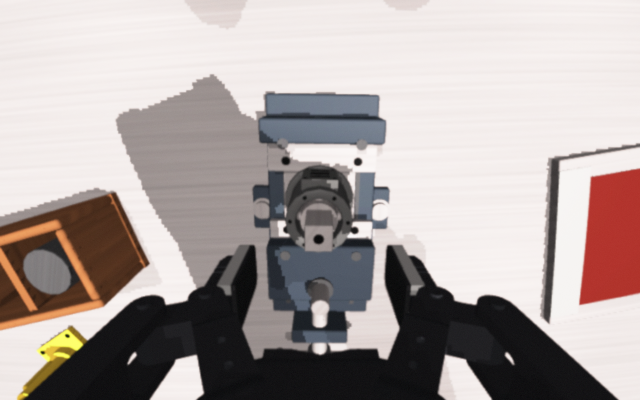

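Head hole is at (318,240), exactly as predicted. I'll descend and grip the barrel.

Request:
{"fn": "jog_arm", "kwargs": {"steps": [0.062, 0.0006, 0, 0.02, 0, 0.062, 0.0006, 0, 0.045, 0, 0.062, 0.0006, 0, 0.065, 0, 0.062, 0.0006, 0, 0.077, 0, 0.062, 0.0006, 0, 0.0815, 0, 0.062, 0.0006, 0, 0.0815, 0, 0.02, 0.0006, 0, 0.0815, 0, 0.02, 0.0006, 0, 0.0815, 0, 0.02, 0.0006, 0, 0.0815, 0, 0.02, 0.0006, 0, 0.0815, 0], "grip_force": 60}}

```text
clock: 21.1
position: [0.5751, 0.0369, 0.0549]
ee_rot: [1.0, -0.021, 0.001, -0.0]
ft_force: [-0.9, -0.2, 5.4]
grip_width: 0.504
```

Request:
{"fn": "jog_arm", "kwargs": {"steps": [0.02, 0, 0, 0, 0, 0.02, 0, 0, 0, 0, 0.02, 0, 0, 0, 0, 0.02, 0, 0, 0, 0, 0.02, 0, 0, 0, 0, 0.02, 0, 0, 0, 0, 0.02, 0, 0, 0, 0, 0.02, 0, 0, 0, 0, 0.02, 0, 0, 0, 0, 0.02, 0, 0, 0, 0], "grip_force": 100}}

```text
clock: 22.1
position: [0.5751, 0.0369, 0.055]
ee_rot: [1.0, -0.021, 0.001, -0.0]
ft_force: [-3.3, -0.1, 7.6]
grip_width: 0.492
```

Run:
```python
from h import *
im,d,c=shot('wrist');np.savez('w14.npz',**np.load('wrist.npz'));save('w14',im[120:400,150:490],2.3)
o=manip.get_obs();print(o['position'],o['ee_rot'],o['ft_force'],o['torque'],o['grip_width']*85.4)
```

```text
[0.5751 0.0369 0.0551] [ 0.9998 -0.0215  0.0011 -0.    ] [-2.5685  1.2297  7.5429] [0.1503 0.5884 0.0164] 41.95415238761019
```

View pics/w14.png

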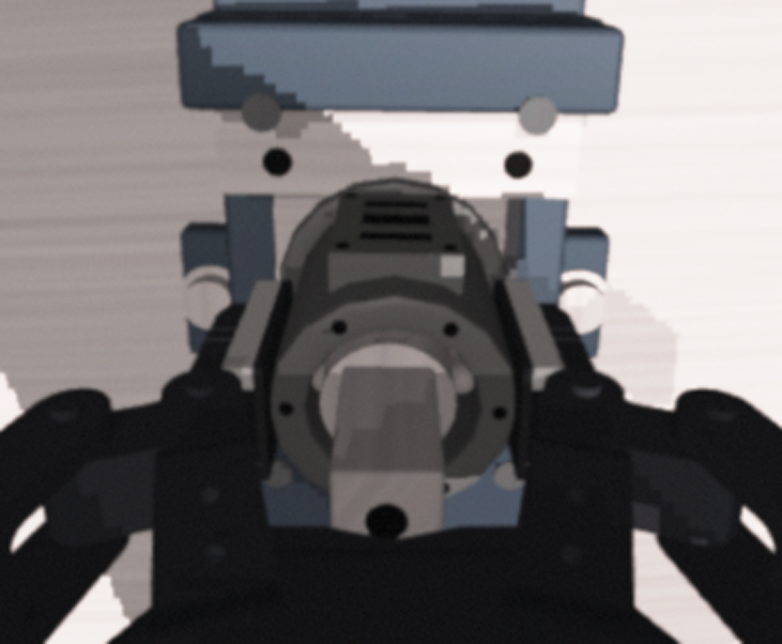

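Request:
{"fn": "jog_arm", "kwargs": {"steps": [0.02, 0, 0, -0.001, 0, 0.02, 0, 0, -0.002, 0, 0.02, 0, 0, -0.003, 0, 0.02, 0, 0, -0.004, 0, 0.02, 0, 0, -0.005, 0, 0.02, 0, 0, -0.006, 0, 0.02, 0, 0, -0.007, 0, 0.02, 0, 0, -0.008, 0, 0.02, 0, 0, -0.009, 0, 0.02, 0, 0, -0.01, 0], "grip_force": 100}}

```text
clock: 23.15
position: [0.5742, 0.0365, 0.0634]
ee_rot: [1.0, -0.022, 0.0, 0.0]
ft_force: [2.7, 1.7, -9.8]
grip_width: 0.496
```

Run:
```python
from h import *
o=manip.get_obs();print(o['position'],o['ee_rot'],o['ft_force'],o['torque'],o['grip_width']*85.4)
im,d,c=shot('wrist');np.savez('w15.npz',**np.load('wrist.npz'));save('w15',im[120:400,150:490],2.3)
```

```text
[0.5742 0.0365 0.0634] [ 0.9998 -0.0216  0.      0.    ] [ 2.7238  1.7031 -9.7651] [ 0.5017 -0.4411 -0.0246] 42.321859172313204
```

View pics/w15.png

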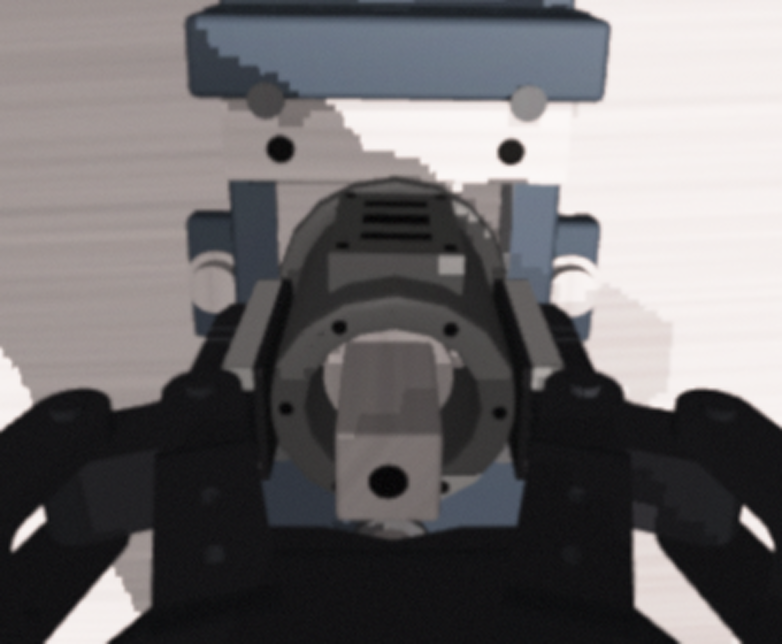

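The head is sinking into the bore, so the barrel slides while the mandrel stays clamped. I'll continue straight up.

Request:
{"fn": "jog_arm", "kwargs": {"steps": [0.02, 0, 0, -0.003, 0, 0.02, 0, 0, -0.008, 0, 0.02, 0, 0, -0.014, 0, 0.02, 0, 0, -0.02, 0, 0.02, 0, 0, -0.026, 0, 0.02, 0, 0, -0.032, 0, 0.02, 0, 0, -0.038, 0, 0.02, 0, 0, -0.044, 0, 0.02, 0, 0, -0.05, 0, 0.02, 0, 0, -0.055, 0]}}

```text
clock: 24.2
position: [0.5744, 0.0363, 0.1192]
ee_rot: [1.0, -0.022, 0.0, 0.0]
ft_force: [0.1, 0.5, -4.2]
grip_width: 0.495
```

Request:
{"fn": "jog_arm", "kwargs": {"steps": [0.02, 0, 0, -0.005, 0, 0.02, 0, 0, -0.01, 0, 0.02, 0, 0, -0.015, 0, 0.02, 0, 0, -0.02, 0, 0.02, 0, 0, -0.026, 0, 0.02, 0, 0, -0.034, 0, 0.02, 0, 0, -0.044, 0, 0.02, 0, 0, -0.055, 0, 0.02, 0, 0, -0.06, 0, 0.02, 0, 0, -0.06, 0]}}

```text
clock: 25.2
position: [0.5747, 0.0365, 0.1794]
ee_rot: [1.0, -0.022, 0.001, 0.0]
ft_force: [-0.6, -0.7, -3.1]
grip_width: 0.494
```

Run:
```python
from h import *
o=manip.get_obs();print(o['position'],o['ee_rot'],o['ft_force'],o['torque'],o['grip_width']*85.4,o['joint_pos'])
im,d,c=shot('wrist');np.savez('w16.npz',**np.load('wrist.npz'));save('w16',im)
im,d,c=shot('scene');np.savez('s16.npz',**np.load('scene.npz'));save('s16',im[100:260,220:400],4)
```

```text
[0.5747 0.0365 0.1794] [ 0.9998 -0.0216  0.0009  0.    ] [-0.64   -0.7026 -3.1328] [ 0.0091  0.0629 -0.0208] 42.20674229865576 [ 0.3746  0.3158 -0.6227  1.6319  0.1923  1.2542 -1.8986]
```

View pics/w16.png

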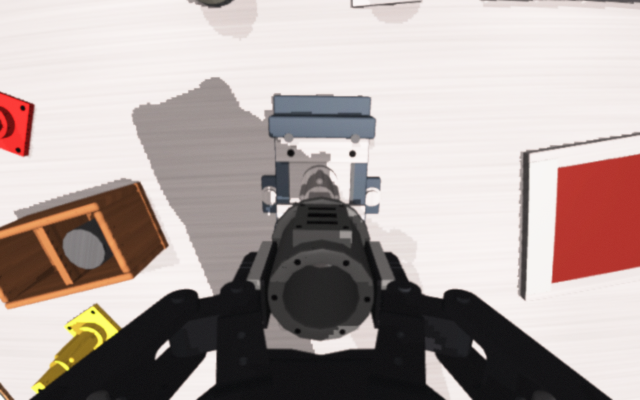

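View pics/s16.png

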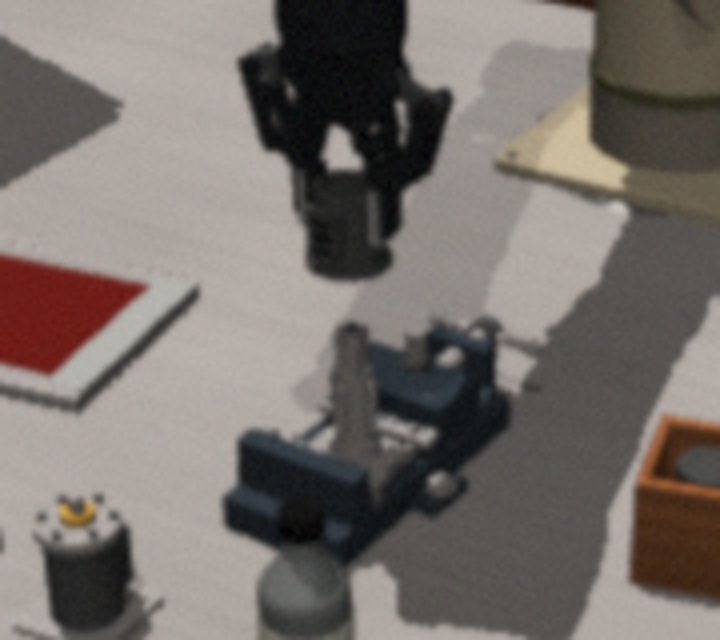

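The barrel is off and the mandrel stands in the vice. I'll verify the held height, then go to the sheet.

Run:
```python
from h import *
c=np.load('w16.npz');C=cloud(c,c['d'])
for u,v in [(280,275),(297,258),(362,280),(345,258),(320,245),(322,208)]: print((u,v),C[v,u])
s=np.load('s16.npz');C=cloud(s,s['d'])
print('scene bottom axis expected',proj(s,[[.5747,.0365,.167],[.5747,.0365,.219]]))
print(plan([.516,-.299,.18],-.044))
```

```text
(280, 275) [0.5863 0.0504 0.2194]
(297, 258) [0.5931 0.0434 0.219 ]
(362, 280) [0.5829 0.0189 0.2197]
(345, 258) [0.592  0.0252 0.2185]
(320, 245) [0.5967 0.0345 0.2159]
(322, 208) [0.6014 0.0334 0.186 ]
scene bottom axis expected [[306.8967 164.0227]
 [306.3686 144.4221]]
(array([-0.0435,  0.3376, -0.0018]), np.float64(0.0007507394132244549))
```

The barrel top is at 0.219 as predicted, so there was no slip.

Request:
{"fn": "jog_arm", "kwargs": {"steps": [0.02, -0.002, 0.015, 0, 0, 0.02, -0.006, 0.05, 0, 0, 0.02, -0.011, 0.09, 0, 0, 0.02, -0.016, 0.13, 0, 0, 0.02, -0.021, 0.17, 0, 0, 0.02, -0.026, 0.21, 0, 0, 0.02, -0.032, 0.25, 0, 0, 0.02, -0.037, 0.29, 0, 0, 0.02, -0.041, 0.32, 0, 0, 0.02, -0.0435, 0.3376, 0, 0]}}

```text
clock: 26.3
position: [0.514, -0.303, 0.1777]
ee_rot: [1.0, -0.024, -0.001, 0.0]
ft_force: [-0.6, -0.5, -3.0]
grip_width: 0.493
```

Request:
{"fn": "jog_arm", "kwargs": {"steps": [0.02, 0, 0, 0.01, 0, 0.02, 0, 0, 0.03, 0, 0.02, 0, 0, 0.05, 0, 0.02, 0, 0, 0.07, 0, 0.02, 0, 0, 0.09, 0, 0.02, 0, 0, 0.105, 0, 0.02, 0, 0, 0.115, 0, 0.02, 0, 0, 0.12, 0, 0.02, 0, 0, 0.12, 0, 0.02, 0, 0, 0.12, 0]}}

```text
clock: 27.3
position: [0.5167, -0.2991, 0.0591]
ee_rot: [1.0, -0.022, 0.001, 0.0]
ft_force: [0.2, -0.6, -2.7]
grip_width: 0.492
```

Run:
```python
from h import *
o=manip.get_obs();print(o['position'],o['ee_rot'],o['ft_force'],o['torque'],o['grip_width']*85.4)
im,d,c=shot('wrist');np.savez('w17.npz',**np.load('wrist.npz'));save('w17',im)
im,d,c=shot('scene');np.savez('s17.npz',**np.load('scene.npz'));save('s17',im[80:240,140:320],4)
```

```text
[ 0.5167 -0.2991  0.0591] [ 0.9998 -0.0216  0.0005  0.0003] [ 0.2492 -0.6041 -2.6812] [-0.0028  0.0034  0.0156] 42.00621731477001
```

View pics/w17.png

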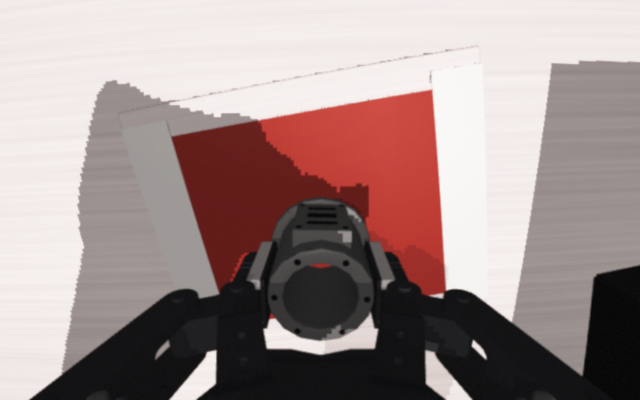

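View pics/s17.png

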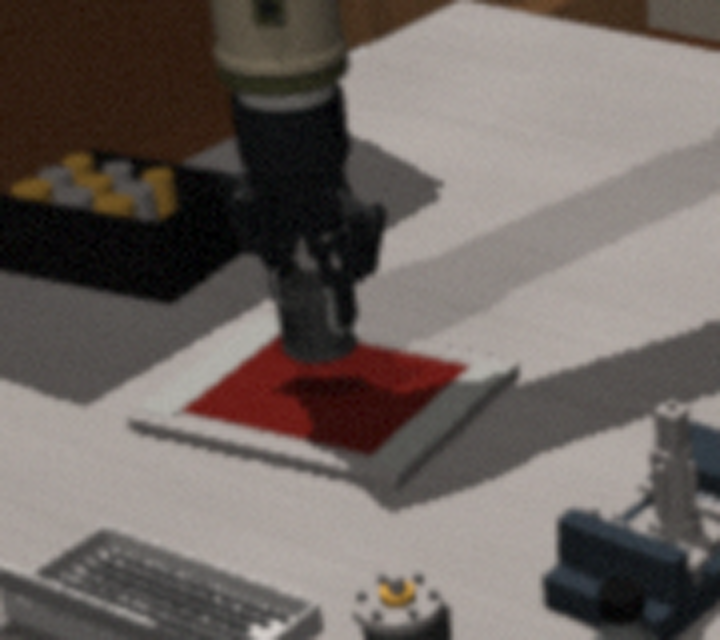

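Run:
```python
from h import *
c=np.load('w17.npz');P=onplane(c,[(172,136),(432,90),(445,291),(217,292)],.012);print(P)
yaw=np.arctan2(P[0,1]-P[1,1],P[0,0]-P[1,0])
ey=(P[0]-P[1])/np.linalg.norm(P[0]-P[1]);ex=np.array([ey[1],-ey[0],0])
print(np.linalg.norm(P[0]-P[1]),'centre',(P[0]+P[1])/2-ex*.07)
```

```text
[[ 0.5754 -0.2117  0.012 ]
 [ 0.5953 -0.3694  0.012 ]
 [ 0.4583 -0.3869  0.012 ]
 [ 0.4647 -0.2242  0.012 ]]
0.15892481609319592 centre [ 0.5159 -0.2993  0.012 ]
```

Request:
{"fn": "jog_arm", "kwargs": {"steps": [0.02, 0, 0, 0.008, 0, 0.02, 0, 0, 0.016, 0, 0.02, 0, 0, 0.022, 0, 0.02, 0, 0, 0.026, 0, 0.02, 0, 0, 0.029, 0, 0.02, 0, 0, 0.031, 0, 0.02, 0, 0, 0.032, 0, 0.02, 0, 0, 0.0325, 0, 0.02, 0, 0, 0.033, 0, 0.02, 0, 0, 0.033, 0]}}

```text
clock: 28.4
position: [0.5162, -0.299, 0.0254]
ee_rot: [1.0, -0.022, 0.0, 0.0]
ft_force: [0.4, 0.5, -2.7]
grip_width: 0.493
```

Sheet centre is confirmed at (0.516, -0.299). I'll lower the last millimetre or so to contact.

Request:
{"fn": "jog_arm", "kwargs": {"steps": [0.02, 0, 0, 0.0002, 0, 0.02, 0, 0, 0.0004, 0, 0.02, 0, 0, 0.0006, 0, 0.02, 0, 0, 0.0008, 0, 0.02, 0, 0, 0.001, 0, 0.02, 0, 0, 0.0012, 0, 0.02, 0, 0, 0.0014, 0, 0.02, 0, 0, 0.0016, 0, 0.02, 0, 0, 0.0018, 0, 0.02, 0, 0, 0.002, 0]}}

```text
clock: 29.4
position: [0.5162, -0.299, 0.0241]
ee_rot: [1.0, -0.022, -0.0, 0.0]
ft_force: [-5.5, 3.3, 10.5]
grip_width: 0.493
```

Contact is firm, so I'll ease off slightly, open slowly and rise.

Request:
{"fn": "jog_arm", "kwargs": {"steps": [0.02, 0, 0, -0.0007, 0, 0.02, 0, 0, -0.0012, 0, 0.047, 0, 0, -0.0012, 0, 0.05, 0, 0, -0.0012, 0, 0.055, 0, 0, -0.0012, 0, 0.06, 0, 0, -0.0012, 0, 0.065, 0, 0, -0.0012, 0, 0.065, 0, 0, -0.0012, 0, 0.065, 0, 0, -0.0012, 0, 0.065, 0, 0, -0.0012, 0], "grip_force": 30}}

```text
clock: 30.4
position: [0.5162, -0.299, 0.0245]
ee_rot: [1.0, -0.022, 0.0, 0.0]
ft_force: [0.3, 0.2, 0.9]
grip_width: 0.76
```

Request:
{"fn": "jog_arm", "kwargs": {"steps": [0.065, 0, 0, -0.005, 0, 0.065, 0, 0, -0.02, 0, 0.065, 0, 0, -0.04, 0, 0.065, 0, 0, -0.07, 0, 0.065, 0, 0, -0.1, 0, 0.065, 0, 0, -0.14, 0, 0.065, 0, 0, -0.18, 0, 0.065, -0.03, 0, -0.2, 0, 0.065, -0.05, 0, -0.2, 0, 0.065, -0.05, 0, -0.2, 0]}}

```text
clock: 31.4
position: [0.4646, -0.2976, 0.2269]
ee_rot: [1.0, -0.023, 0.001, 0.001]
ft_force: [0.9, -0.4, 0.9]
grip_width: 0.763
```

Run:
```python
from h import *
o=manip.get_obs();print(o['clock'],o['position'],o['ft_force'],o['grip_width']*85.4)
im,d,c=shot('wrist');np.savez('w18.npz',**np.load('wrist.npz'));save('w18',im)
im,d,c=shot('scene');np.savez('s18.npz',**np.load('scene.npz'));save('s18',im)
im,d,c=shot('top');save('t18',im)
```

```text
31.4 [ 0.4646 -0.2976  0.2269] [ 0.9305 -0.4392  0.8677] 65.1816777020591
```

View pics/w18.png

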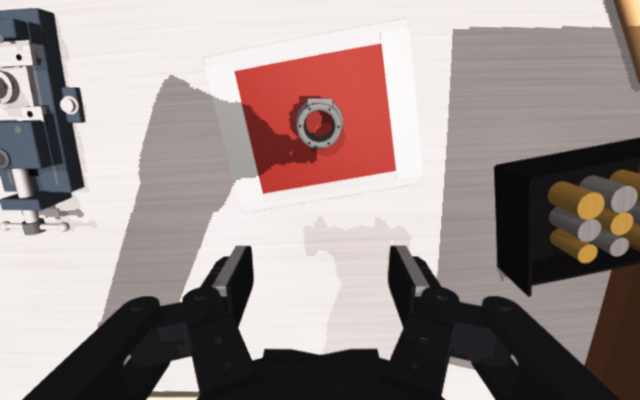

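View pics/s18.png

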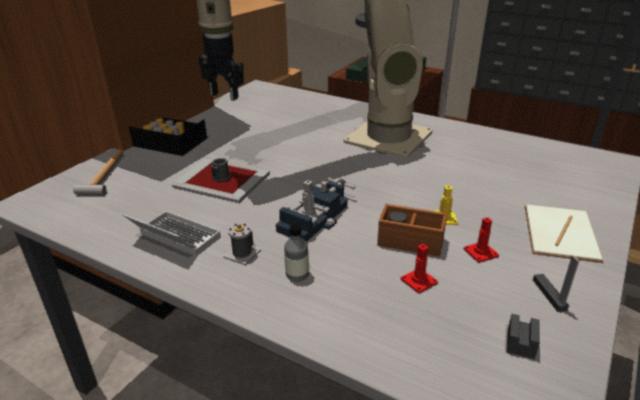

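View pics/t18.png

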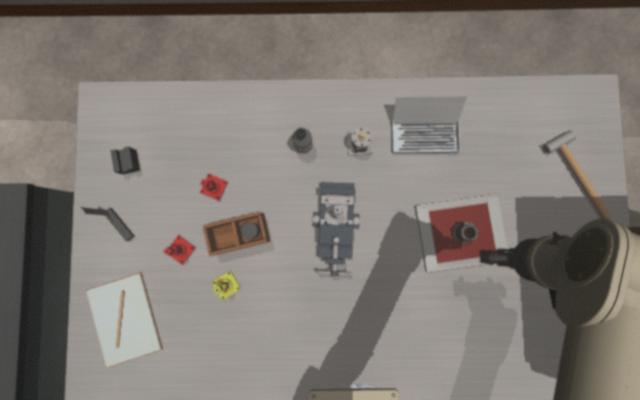

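The barrel stands upright in the middle of the sheet, at wrist (320,123) and scene (221,170). The bystanders are where they were. One check on the clamped mandrel: before and after crops.

Run:
```python
from h import *
a=np.load('s16.npz')['im'][170:245,260:370];b=np.load('s18.npz')['im'][170:245,260:370]
print(np.abs(a.astype(int)-b).mean(2).max(), (np.abs(a.astype(int)-b).mean(2)>30).sum())
save('cmp',np.vstack([np.hstack([a,b])]),3.5)
c=np.load('w18.npz');C=cloud(c,c['d'])
for u,v in [(301,125),(338,125),(320,144),(318,98)]: print(C[v,u])
cc=onplane(c,[(299,121),(342,121),(320,99),(320,144)],.064);print(cc.mean(0))
```

```text
98.33333333333333 3601
[ 0.5177 -0.2829  0.0625]
[ 0.5162 -0.3184  0.0636]
[ 0.4988 -0.3004  0.0633]
[ 0.5421 -0.3004  0.0488]
[ 0.5203 -0.3016  0.064 ]
```

View pics/cmp.png

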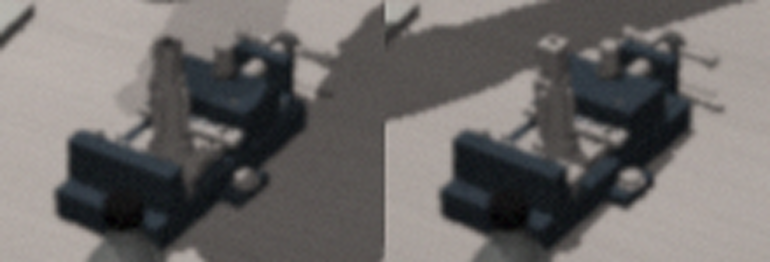

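The vice and mandrel are unchanged; the pixel difference comes from the arm's shadow. The barrel's rim is level at 0.063, so it is upright.

```bash
python3 -c "
from workcell import manip
print(manip.hand_in())"
```

```text
the job is handed in; nothing more can be done
None
```

The job is handed in at about 31.5 s of the 67 s. The mandrel is still clamped in the vice, and the cylinder stands upright near the middle of the bare sheet.

**What I did:** I lifted the pair out of the tote by the mandrel head and stood it on the vice bed. I pushed the jaw stud slowly to the hard stop, then drew the cylinder straight up off the mandrel. I lowered it onto the sheet until it touched, and only then opened the fingers.

**Last checks:**
- **Clamp:** the gap between the lips was 42.2 mm, which means both lips are fully over the foot. The vice and mandrel looked unmoved after the cylinder was drawn off.
- **Cylinder:** its top rim is level at about 0.063 m and its centre is near (0.518, -0.300). The sheet centre is (0.516, -0.299), so it stands wholly on the bare sheet.
- **Bystanders:** the blank, oil bottle, finished cylinder and look-alikes look unmoved in the last overview pictures.

**What disagreed:**
- **Fingertip position:** the fingertips were about 9 mm behind the reported TCP, not 17 mm ahead of it. My first grip closed on air above the head, touching nothing. I measured the offset and used it from then on.
- **Push force:** the last push peaked at about 26 N at the stud, just over the suggested 25 N. I estimate 16 to 20 N of that reached the foot, under the 30 N limit.

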